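# Sort the bench after the smears

## Task

Sort the five things left along the front of the bench: stand the white dropper bottle in the deep bay of the bottle caddy and the brown vial in its low bay, lay the marker pen flat in the long pen tray, and lay the slide pack flat in the square tray with the small cover-slip box flat on top of it, centred. Never let either bottle tip over, and leave the petri dish where it is.

Things in the scene. Friction and masses are not known exactly. Their poses are not given: they have to be found in the camera images.
- dropper_center (a point): Dropper bottle: white bottle with a ribbed white screw cap, standing upright, the taller and paler of the two small bottles: body 27 mm across up to 47 mm, cap 16 mm across from 47 to 63 mm (the top). This point: its centre, 31.5 mm above its underside. z up along the bottle.
- vial_center (a point): Vial: short brown glass bottle with a silvery cap, standing upright, 50 mm tall: body about 24 mm across up to 40 mm, cap 20 mm across from 40 to 50 mm. This point: its centre, 25 mm above its underside. z up along the bottle.
- slide_pack_center (a point): Slide pack: flat carton of microscope slides, 52 mm (x) by 78 mm (y) by 24 mm high, lying flat. This point: its centre, 12 mm up. z up.
- slip_box_center (a point): Cover-slip box: the smallest carton, black, flat, 34 mm (x) by 50 mm (y) by 16 mm high, lying flat. This point: its centre, 8 mm up. z up.
- pen_center (a point): Marker pen: 127 mm long (y), 11 to 12 mm thick, white with a black cap, lying on the worktop. This point: its centre, 6 mm above its underside. y runs along the pen.
- caddy: Bottle caddy: grey, fixed to the worktop, 64 mm (x) by 116 mm (y), two open square bays side by side along y, 4 mm walls and floor. The deep, larger bay has 30 mm high walls and is 56 by 56 mm inside, its middle at y = -26 mm; the low bay has 16 mm high walls (but shares a 30 mm wall with the deep bay), 56 mm (x) by 48 mm (y) inside, its middle at y = +30 mm. Origin: under the centre, on the worktop; z up.
- square_tray: Square tray: white, shallow, fixed to the worktop, 116 by 116 mm outside, 110 by 110 mm inside, floor 3 mm thick, rim about 11.5 mm above the worktop. Origin: centre of its underside, on the worktop; z up.
- pen_tray: Pen tray: long shallow steel tray, fixed to the worktop, 86 mm (x) by 156 mm (y) outside, 80 by 150 mm inside, floor 3 mm thick, rim about 11.5 mm above the worktop. Origin: centre of its underside, on the worktop; z up, y along its length.
- petri_center (a point): Closed petri dish, clear, 62 mm across, 16 mm high, loose on the worktop and to be left where it is. This point: its centre, 8 mm up.
Not all that is in view belongs to the job. Leave any yellow look-alike of the pen_tray alone.

How it is judged (in metres and radians):
At the end, for the whole second after the job is handed in: Dropper upright (0.12 rad) on the deep bay's floor, vial likewise in the low bay; slide pack flat inside the square tray, cover-slip box flat on it, centres within 13 mm; pen flat inside the pen tray; all at rest; petri dish within 20 mm of its start (x of dropper_center in the frame of caddy between -0.018 and 0.018 m and y of dropper_center in the frame of caddy between -0.044 and -0.008 m and z of dropper_center in the frame of caddy between 0.0295 and 0.0415 m and angle between each of dropper_center, vial_center's own z axis and vertical below 0.12 rad and x of vial_center in the frame of caddy between -0.018 and 0.018 m and y of vial_center in the frame of caddy between 0.016 and 0.044 m and z of vial_center in the frame of caddy between 0.023 and 0.035 m and x of slide_pack_center in the frame of square_tray between -0.032 and 0.032 m and y of slide_pack_center in the frame of square_tray between -0.032 and 0.032 m and z of slide_pack_center in the frame of square_tray between 0.011 and 0.019 m and angle between slide_pack_center's own z axis and vertical below 0.08 rad and horizontal distance between slip_box_center and slide_pack_center below 0.013 m and z of slip_box_center in the frame of slide_pack_center between 0.016 and 0.024 m and angle between slip_box_center's own z axis and vertical below 0.1 rad and x of pen_center in the frame of pen_tray between -0.038 and 0.038 m and y of pen_center in the frame of pen_tray between -0.02 and 0.02 m and z of pen_center in the frame of pen_tray between 0.005 and 0.013 m and angle between pen_center's own y axis and vertical between 1.525 and 1.617 rad and linear speed of each of dropper, vial, slide_pack, slip_box, pen below 0.02 m/s and distance of petri_center from where it was at the start of the episode below 0.02 m); the robot touches nothing.
It fails at once if a bottle is tipped over (angle between any of dropper_center, vial_center's own z axis and vertical above 0.7 rad).
It fails at once if the petri dish is moved (distance of petri_center from where it was at the start of the episode above 0.03 m).
It also fails if it takes over 131 s, if anything falls off the work surface, if the arm or the gripper's body presses on something with over 40 N, if the wrist force passes 120 N, or if a joint passes its speed limit or range.

## Robot

A 6-joint arm with a two-finger parallel gripper is mounted at the origin on a cart in front of the work surface, level with it; the furniture and walls round the work are solid. World frame = base frame: x ahead of the robot, y to its left, z up, the work surface at z = 0. Lengths are in mm, angles in rad, forces in N, time in s.
With the tool pointing down it reaches from about 250 to 800 mm from the base axis. Payload 3.9 kg.
Tool frame: the origin (TCP) lies midway between the tips of the shut fingers; the grasp point (between the pads) lies 19 mm behind it; x points along the fingers, y is the direction in which the jaws open and shut, and the axes are right-handed (so a half turn about x gives the same grasp; the last joint's range is limited). The gripper opens to 85 mm and grips with 20 to 120 N. Pads are 22 mm wide; open, the fingers measure 114 mm over their backs; the gripper's body (76 mm by 85 mm) begins 54 mm behind the grasp point. The pads swing forward as they close: fully open they stand 13 mm farther back than shut.
Start: joints at [0, 0.26, -0.138, 1.173, 0, 1.571], TCP at [524.991, -0, 231.304] pointing down, gripper open.
Joint ranges: [-2.78, 2.78], [-0.83, 1.72], [-1.28, 1.37], [-1.9, 2.12], [-1.57, 1.48], [-3.14, 3.14]. Speed limits (rad/s): [2.57, 2.57, 3.14, 3.14, 3.14, 3.14].

## Interface

Orientations are given as [roll, pitch, yaw] about the fixed x, y, z axes, in that order (R = Rz(yaw) Ry(pitch) Rx(roll)).
In Python, from cell import bot gives the robot as it stands.
- The arm moves only by the shell command python3 -m jog 'ROWS' [FORCE]. ROWS is JSON, a list of rows, each an object with "offset": the shift along the tool's x, y, z in m, a list of three; "rotation": the turn, a rotation vector about the tool's x, y, z in degrees, a list of three; "fingers": the finger opening in m, from 0 to 0.0854. In form: [{"offset": [x, y, z], "rotation": [rx, ry, rz], "fingers": fingers}, ...]. A call has exactly 5 rows; each row is the pose to reach, as a shift and turn from the pose measured when the call began, along the tool's axes at that moment; what a row does not reach only later rows make up. A row lasts 1/8 s, in which the tool goes at most 62.5 mm and 10.7 degrees, less where a joint would pass 70% of its speed; a pose out of reach is approached as far as the arm can. A call with a gripper value outside its range is refused whole. The fingers move at their own pace and stop on an object; FORCE is the grip in N (left out, the last holds). Time passes only in rows, so rows that repeat a pose let the fingers close, or fill a call up. It gives the time, the measured TCP pose, the force and the opening at its end, in the units of the state.
- bot.state(): the state, without advancing time (a new reading comes with each control period).
- bot.camera(name): name is "scene" or "side" or "wrist"; returns a dict with "pixels" (400x640x3 uint8, red, green, blue), "range_z" (400x640 float32, mm along the optical axis (not along the pixel's ray), 0 where there is no reading), "mtx" (3x3 intrinsics, pixels), "R" (3x3) and "t" (3): a world point X has camera coordinates R X + t; the wrist camera has in their place "hand_eye" (4x4, takes a point from camera to tool coordinates, whose origin is the TCP and whose axes are the tool frame's). Camera axes: x right, y down, z forward; pixel columns grow to the right and rows downward; lengths in mm; the calibration is good to about 2 mm. A picture is of the moment at which its call begins: read the wrist's pose just before it.
- bot.close_job(): hands the job in, once; it reports no verdict.
Trained networks look in a picture, given as the dict that the camera call returned (one of the last four; its "shot" number tells which), for a name from the list of things; names that differ only in an ending like _2 or _b are one class to them, and where a whole thing is asked for, a point or a joint stands for the part that bears it (a point fixed in the world has none). Each returns a list of dicts, best first, with "score" (0 to 1); they miss things now and then, are a little off and sometimes report something else, mostly with a low value. They report only what shows in the picture. A call takes as long as a camera call. They do not tell look-alikes from the thing itself.
- bot.boxes_of(picture, name): "bbox" ([left, top, width, height] as shares, 0 to 1, of the picture: columns of its width, rows of its height, round what is visible of it).
The state is a dict: "clock": time; "joint_positions": joint angles; "qd": joint speeds; "tau": joint torques, N m; "ee_pos": TCP position; "tool_rot": TCP orientation; "wrist_force": force on the tool from outside, world axes, zero at the start; "torque": the same for the moment, N m; "gripper_width": opening from 0.0 (shut) to 1.0 (fully open).
Only numpy, scipy, OpenCV 4.12 (cv2) and the standard library are available. Lean on these libraries where they do the work, as an engineer would, in place of code of your own. Each camera call takes 0.05 s, during which the arm holds its last target. There are 200 camera calls.

## Working session

There is one attempt and no reset: what is moved stays moved. The work goes in short steps, Python scripts to look and compute and a shell command to move; the robot and the scene stay as the last step left them, time stands still between calls to the robot, and variables do not carry over. Pictures are saved under pics/ and viewed, about 12 in all and at most 16, crops included, and the job is handed in when it is done.

```bash
ls; mkdir -p pics
cat > h.py <<'E'
import numpy as np, cv2
from cell import bot
from scipy.spatial.transform import Rotation as Ro
def grab(n):
    s=bot.state(); p=bot.camera(n); 
    if 'R' in p: R=np.array(p['R']);t=np.array(p['t']); p['cw']=(R.T,-R.T@t)
    else:
        H=np.array(p['hand_eye']); Rt=Ro.from_euler('xyz',s['tool_rot']).as_matrix()
        p['cw']=(Rt@H[:3,:3],Rt@H[:3,3]+np.array(s['ee_pos']))
    return p
def cloud(p):
    z=p['range_z'].astype(float);v,u=np.mgrid[:z.shape[0],:z.shape[1]];K=np.array(p['mtx'])
    c=np.stack([(u-K[0,2])/K[0,0]*z,(v-K[1,2])/K[1,1]*z,z],-1)
    w=c@p['cw'][0].T+p['cw'][1]; w[z<=0]=np.nan; return w
def save(p,f,crop=None,k=1):
    im=p['pixels'][:,:,::-1]
    if crop: a,b,c,d=crop; im=im[b:d,a:c]
    cv2.imwrite('pics/'+f,cv2.resize(im,None,fx=k,fy=k,interpolation=cv2.INTER_CUBIC))
E
python3 - <<'E'
from h import *
s=bot.state(); print(s)
for n in ['scene','side','wrist']:
    p=grab(n); save(p,n+'0.png'); w=cloud(p); np.savez(n+'0.npz',w=w,rgb=p['pixels'],K=p['mtx'],R=p['cw'][0],t=p['cw'][1])
    print(n,p['cw'][1],p.get('hand_eye'))
    for nm in ['dropper_center','vial_center','slide_pack_center','slip_box_center','pen_center','caddy','square_tray','pen_tray','petri_center']:
        for b in bot.boxes_of(p,nm)[:3]:
            l,t,W,H=np.array(b['bbox'])*[640,400,640,400]
            c=w[int(t+H/2),int(l+W/2)]
            print(nm,round(b['score'],2),np.round([l,t,W,H]),np.round(c))
E
```

```text
pics
{'clock': 0.0, 'joint_positions': array([ 4.14764845e-05,  2.60687195e-01, -1.39413531e-01,  1.17266463e+00,
       -1.38438753e-05,  1.57076563e+00]), 'qd': array([ 0.00059127, -0.00050346,  0.00053114, -0.00180369,  0.00044702,
        0.00081839]), 'tau': array([-3.22425103e-04, -4.05677426e+01,  2.53926122e+01,  1.89446745e-02,
       -4.02533055e-05,  2.61086342e-05]), 'ee_pos': array([5.24311519e+02, 1.73110209e-02, 2.30446395e+02]), 'tool_rot': array([-1.56379635,  1.56882725, -3.13452049]), 'wrist_force': array([ 0.57325993, -0.08779226, -0.18454646]), 'torque': array([ 0.02429669,  0.01889089, -0.01116593]), 'gripper_width': 0.9988504083006237}
scene [ 19.18853129 527.89724305 833.08222651] None
dropper_center 0.55 [290. 262.  11.  18.] [435.  73.  41.]
slide_pack_center 0.8 [249. 291.  37.  35.] [427. 191.  26.]
slip_box_center 0.48 [314. 241.  13.  15.] [436. -41.  16.]
pen_center 0.6 [223. 326.  42.  35.] [420. 283.  10.]
caddy 0.94 [223. 232.  47.  38.] [590.  91.  31.]
square_tray 0.59 [157. 283.  62.  50.] [598. 292.   2.]
pen_tray 0.72 [393. 139.  27.  30.] [ 454
[... 961 characters left out ...]
3586e-04  8.61419594e-04  9.67924998e-01]
 [ 2.28936284e-04  9.60027568e-01  2.79905369e-01 -7.05134218e+01]
 [ 0.00000000e+00  0.00000000e+00  0.00000000e+00  1.00000000e+00]]
dropper_center 0.9 [228. 107.  30.  24.] [448.  63.  54.]
dropper_center 0.61 [342.  40.  85. 113.] [601.  86.  30.]
dropper_center 0.19 [307. 233.  49.  47.] [ 546. -119.   17.]
vial_center 0.9 [236. 272.  28.  36.] [ 437. -158.   36.]
slide_pack_center 0.72 [199.   0.  60.  48.] [433. 159.  25.]
slip_box_center 0.7 [230. 179.  42.  42.] [442. -39.  17.]
caddy 0.63 [341.  40.  82. 115.] [600.  85.  29.]
pen_tray 0.63 [298. 325.  55.   9.] [ 539. -249.    7.]
petri_center 0.95 [309. 233.  45.  49.] [ 546. -119.   17.]
```

Run:
```python
import cv2,numpy as np
a=cv2.imread('pics/scene0.png')[110:390,130:450]; b=cv2.imread('pics/side0.png')[110:390,200:440]
a=cv2.resize(a,None,fx=2.14,fy=2.14,interpolation=cv2.INTER_CUBIC);
cv2.imwrite('pics/a.png',a); cv2.imwrite('pics/b.png',cv2.resize(b,None,fx=2.1,fy=2.1))
```

```text
(no output)
```

View pics/a.png

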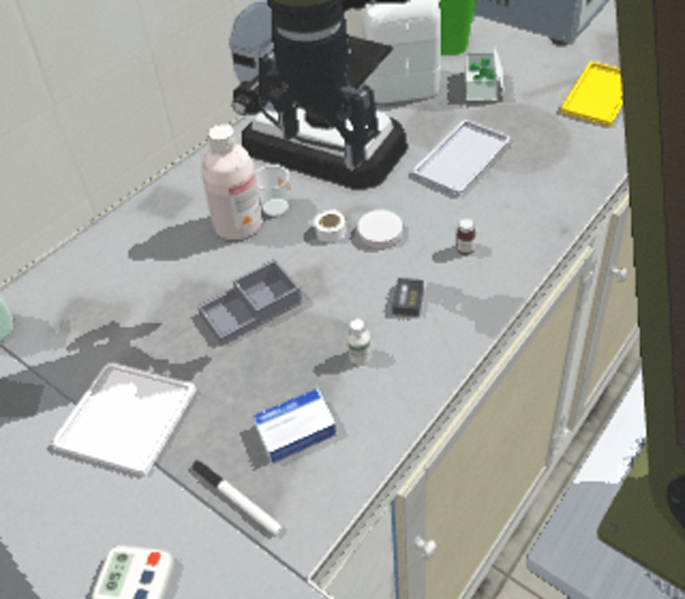

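View pics/wrist0.png

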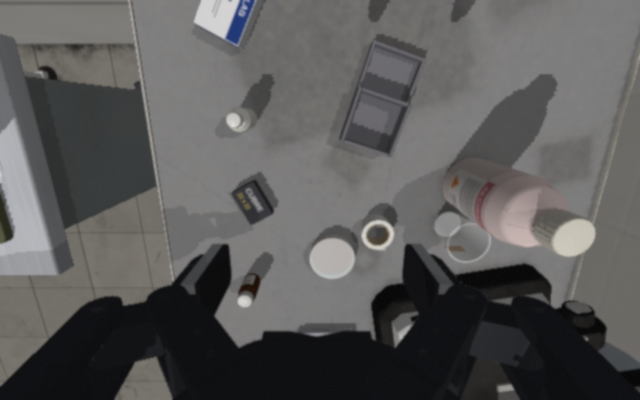

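```bash
cat > meas.py <<'E'
import numpy as np,cv2,sys
def rect(w,c,r,zlo,zhi,msk=None):
    m=(np.hypot(w[...,0]-c[0],w[...,1]-c[1])<r)&(w[...,2]>zlo)&(w[...,2]<zhi)
    if msk is not None: m&=msk
    P=w[m]
    if len(P)<6: return len(P)
    (cx,cy),(a,b),ang=cv2.minAreaRect(P[:,:2].astype(np.float32))
    # long axis direction yaw
    if a<b: a,b,ang=b,a,ang+90
    return dict(n=len(P),c=np.round([cx,cy],1),mean=np.round(P.mean(0),1),dims=np.round([a,b],1),longyaw=round((ang+90)%180-90,1))
E
python3 - <<'E'
from meas import *
for n in ['scene','side','wrist']:
    d=np.load(n+'0.npz');w=d['w'].astype(float)
    print(n)
    m=(abs(w[...,0]-500)<130)&(abs(w[...,1]-100)<300)&(abs(w[...,2])<8);print(' table z',np.median(w[...,2][m]),w[...,2][m].std())
    for nm,c,r,zl,zh in [('dropcap',(445,62),35,48,75),('dropall',(445,62),40,8,75),('vialcap',(435,-165),35,40,60),('vialall',(435,-165),40,8,60),('pack',(430,175),65,15,35),('slip',(440,-42),40,9,25),('pen',(420,285),85,5,20),('caddyhi',(595,88),85,22,40),('caddylo',(595,88),85,10,20),('petri',(543,-118),36,10,25)]:
        print(' ',nm,rect(w,c,r,zl,zh))
    for nm,c,r in [('sq',(592,297),95),('pt',(538,-322),110)]:
        print(' ',nm,rect(w,c,r,7,25))
E
```

```text
scene
 table z -0.01146377816291988 1.952006511884418
  dropcap {'n': 46, 'c': array([437.6,  62.2]), 'mean': array([435.9,  64.3,  58.8]), 'dims': array([16.5, 13.3]), 'longyaw': -53.2}
  dropall {'n': 171, 'c': array([434.6,  64.2]), 'mean': array([432.3,  67.5,  39.1]), 'dims': array([25.9, 23.5]), 'longyaw': 59.9}
  vialcap {'n': 41, 'c': array([ 430.3, -163.7]), 'mean': array([ 428.9, -163.2,   47.7]), 'dims': array([18.8, 17.1]), 'longyaw': 82.3}
  vialall {'n': 112, 'c': array([ 428.2, -162.4]), 'mean': array([ 426.3, -160.2,   33.5]), 'dims': array([22.7, 21. ]), 'longyaw': -2.4}
  pack {'n': 692, 'c': array([432.3, 185.2]), 'mean': array([430.5, 187.3,  23.5]), 'dims': array([78.7, 55.1]), 'longyaw': 61.8}
  slip {'n': 190, 'c': array([439.9, -43.9]), 'mean': array([438.4, -42. ,  15.5]), 'dims': array([53.7, 34. ]), 'longyaw': -62.2}
  pen {'n': 322, 'c': array([428.8, 276.9]), 'mean': array([425.4, 273. ,  10.1]), 'dims': array([145. , 113.6]), 'longyaw': -56.2}
  caddyhi {'n': 185, 'c': array([591.5,  58.3]), 'mean': array([591.1,  59.5,  27.7]), 'dims': array([66.9, 64.7
[... 2927 characters left out ...]
yaw': -27.3}
  slip {'n': 1031, 'c': array([442.6, -44.3]), 'mean': array([443.2, -43.1,  16.3]), 'dims': array([50. , 34.7]), 'longyaw': -62.8}
  pen 0
  caddyhi {'n': 904, 'c': array([594.1,  57.4]), 'mean': array([595.2,  58.7,  29.3]), 'dims': array([64.6, 64.1]), 'longyaw': -18.1}
  caddylo {'n': 861, 'c': array([602.3,  83.8]), 'mean': array([612.1, 106.5,  15.4]), 'dims': array([112.7,  63.9]), 'longyaw': 72.0}
  petri {'n': 1500, 'c': array([ 546.9, -122.1]), 'mean': array([ 546.8, -121. ,   16.3]), 'dims': array([61.4, 59.8]), 'longyaw': 34.8}
  sq 0
  pt {'n': 151, 'c': array([ 558.8, -246.7]), 'mean': array([ 544.6, -250. ,   11. ]), 'dims': array([116.7,  20.2]), 'longyaw': -5.2}
```

View pics/b.png

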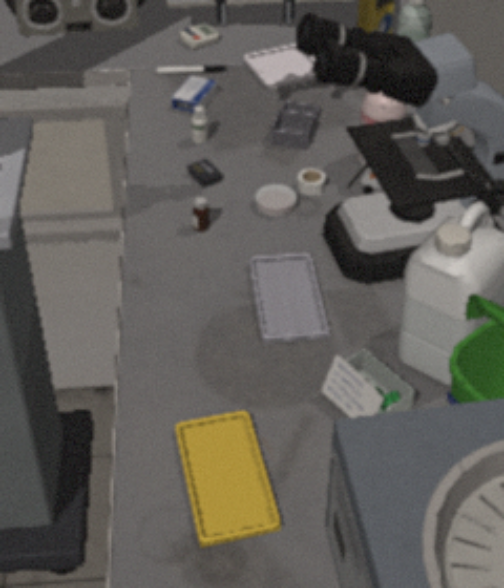

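```bash
cat > go.py <<'E'
# usage: go.py x,y,z,jawyaw ... : prints offset(m)/rotation(deg) in tool axes of each leg, from the pose reached by the previous leg
import sys; from h import *
def Rd(a):
    a=np.radians(a); y=np.array([np.cos(a),np.sin(a),0]); x=np.array([0,0,-1.]); return np.stack([x,y,np.cross(x,y)],1)
def cur():
    s=bot.state(); return s,np.array(s['ee_pos']),Ro.from_euler('xyz',s['tool_rot']).as_matrix()
if __name__=='__main__':
    s,p,R=cur(); jy=np.degrees(np.arctan2(R[1,1],R[0,1]))
    print('t',round(s['clock'],2),'pos',np.round(p,1),'jaw',round(jy,1),'tilt',np.round(R[:,0],3),'j6',round(s['joint_positions'][5],2),'w',round(s['gripper_width']*85,1),'F',np.round(s['wrist_force'],1))
    for a in sys.argv[1:]:
        x,y,z,yaw=map(float,a.split(',')); Q=np.array([x,y,z]); T=Rd(yaw)
        print(a,'off',np.round(R.T@(Q-p)/1000,4),'rot',np.round(Ro.from_matrix(R.T@T).as_rotvec(degrees=True),1)); p,R=Q,T
E
python3 go.py 440.5,61.6,120,-18 440.5,61.6,33,-18 440.5,61.6,110,-18 594,57.4,110,-18 594,57.4,38,-18
python3 - <<'E'
from meas import *
for n in ['scene','wrist']:
    w=np.load(n+'0.npz')['w'].astype(float)
    m=(w[...,2]>60)&(w[...,0]>620)&(w[...,0]<800)&(w[...,1]>-40)&(w[...,1]<140)
    P=w[m]; print(n,len(P),np.nanpercentile(P,[1,50,99],axis=0).round())
    m=(w[...,2]>130)&(w[...,0]>560)&(w[...,0]<800)&(w[...,1]>-450)&(w[...,1]<400)&~((abs(w[...,1])<110)&(w[...,0]<640))
    P=w[m]; print(len(P)); H,_,_=np.histogram2d(P[:,0],P[:,1],bins=[np.arange(560,801,40),np.arange(-450,401,50)]); print(H.astype(int))
E
```

```text
t 1.5 pos [525.    0.  231.3] jaw 0.0 tilt [ 0.  0. -1.] j6 1.57 w 85.1 F [ 0.1 -0.4  0.6]
440.5,61.6,120,-18 off [ 0.1113 -0.0845 -0.0616] rot [18. -0.  0.]
440.5,61.6,33,-18 off [0.087 0.    0.   ] rot [0. 0. 0.]
440.5,61.6,110,-18 off [-0.077  0.     0.   ] rot [0. 0. 0.]
594,57.4,110,-18 off [ 0.      0.1473 -0.0434] rot [0. 0. 0.]
594,57.4,38,-18 off [0.072 0.    0.   ] rot [0. 0. 0.]
scene 759 [[687. -38.  61.]
 [707.  -8. 116.]
 [742.  14. 169.]]
2444
[[  0   0  32 212 161 171   0   0   0   0   0   0   0   0   0   0   0]
 [  0   0   0  93  43 173   0   0   0   0   0   0   0   0   0   0   0]
 [114   0  27 178  76  12   2   0   0   0   0   0   0   0   0   0   0]
 [216 117  57 113  18   0   9   0 163   3   0   0   0   0   0   0   0]
 [  0 149  23   3   0   8  12   0  80   6   0   0   0   0   0   0   0]
 [  0  20   0   0   6 102  45   0   0   0   0   0   0   0   0   0   0]]
wrist 7263 [[690. -39.  63.]
 [710. -13. 130.]
 [740.  13. 169.]]
5645
[[   0    0    0    0    0    0    0    0    0    0    0    0    0    0
     0    0    0]
 [   0    0    0    0    0    0    0    0    0    0    0    0    0    0
     0    0    0]
 [   0    0    0    0   29  293    0    0    0    0    0    0    0    0
     0    0    0]
 [   0    0    0    0   65 1199    0    0 2359   13    0    0    0    0
     0    0    0]
 [   0    0    0    0    0    9    0    0 1313   63    0    0    0    0
     0    0    0]
 [   0    0    0    0    0    0  302    0    0    0    0    0    0    0
     0    0    0]]
```

```bash
python3 -m jog '[{"offset":[0.03,-0.04,-0.031],"rotation":[9,0,0],"fingers":0.06},{"offset":[0.05,-0.0845,-0.0616],"rotation":[18,0,0],"fingers":0.05},{"offset":[0.06,-0.0845,-0.0616],"rotation":[18,0,0],"fingers":0.05},{"offset":[0.06,-0.0845,-0.0616],"rotation":[18,0,0],"fingers":0.05},{"offset":[0.06,-0.0845,-0.0616],"rotation":[18,0,0],"fingers":0.05}]' 30
cat > look.py <<'E'
# look.py out.png name,x,y,r,zlo,zhi ...
import sys; from h import *; from meas import rect
p=grab('wrist'); w=cloud(p); save(p,sys.argv[1]); np.savez(sys.argv[1][:-4]+'.npz',w=w,rgb=p['pixels'])
for a in sys.argv[2:]:
    n,*v=a.split(','); v=list(map(float,v)); print(n,rect(w,v[:2],*v[2:]))
E
python3 look.py w1.png drop,441,62,35,48,75 body,441,62,40,8,47 pack,433,180,65,15,35 slip,443,-44,40,9,25 caddyhi,595,60,60,22,40 caddyall,602,84,85,10,40; python3 go.py
```

```text
clock: 2.12
ee_pos: [442.5, 61.4, 172.2]
tool_rot: [1.961, 1.568, 0.075]
wrist_force: [-0.2, -1.7, 0.8]
gripper_width: 0.585
drop {'n': 319, 'c': array([439.8,  63. ]), 'mean': array([440.3,  63.6,  60. ]), 'dims': array([17. , 16.9]), 'longyaw': 23.9}
body {'n': 375, 'c': array([439.8,  63.4]), 'mean': array([441.5,  68.7,  36.6]), 'dims': array([26.4, 24. ]), 'longyaw': -18.3}
pack {'n': 5306, 'c': array([434.9, 184.7]), 'mean': array([436. , 185.7,  24.5]), 'dims': array([78.3, 52.7]), 'longyaw': 62.6}
slip {'n': 1224, 'c': array([442.3, -44.2]), 'mean': array([442. , -42. ,  16.3]), 'dims': array([50.5, 34.2]), 'longyaw': -62.3}
caddyhi {'n': 1540, 'c': array([593.5,  57.2]), 'mean': array([594.3,  56.9,  28.7]), 'dims': array([64.7, 63.8]), 'longyaw': -17.8}
caddyall {'n': 3406, 'c': array([601.6,  82. ]), 'mean': array([601.3,  76.7,  21.4]), 'dims': array([116.,  65.]), 'longyaw': 71.9}
t 2.17 pos [442.5  61.3 172.2] jaw -18.0 tilt [ 0.003  0.    -1.   ] j6 2.02 w 49.7 F [ 0.4 -0.3 -0.8]
```

View pics/w1.png

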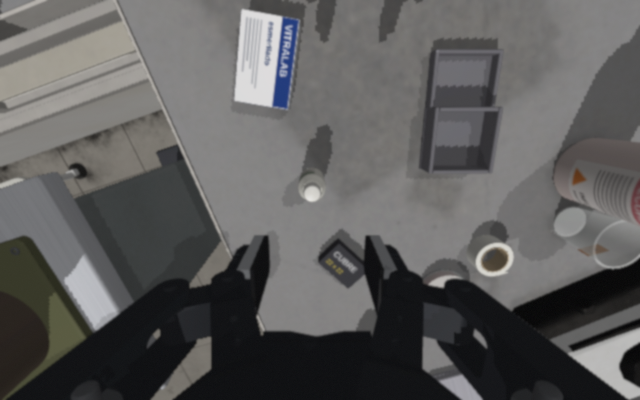

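```bash
python3 go.py 440.2,62.8,33,-18 440.2,62.8,110,-18 594,57.3,110,-18
```

```text
t 2.17 pos [442.5  61.3 172.2] jaw -18.0 tilt [ 0.003  0.    -1.   ] j6 2.02 w 49.7 F [ 0.4 -0.3 -0.8]
440.2,62.8,33,-18 off [ 0.1392 -0.0029 -0.0005] rot [-0.  -0.1 -0.1]
440.2,62.8,110,-18 off [-0.077  0.     0.   ] rot [0. 0. 0.]
594,57.3,110,-18 off [ 0.      0.148  -0.0423] rot [0. 0. 0.]
```

```bash
python3 -m jog '[{"offset":[0.04,-0.003,-0.0005],"rotation":[0,0,0],"fingers":0.05},{"offset":[0.08,-0.003,-0.0005],"rotation":[0,0,0],"fingers":0.05},{"offset":[0.115,-0.003,-0.0005],"rotation":[0,0,0],"fingers":0.05},{"offset":[0.139,-0.003,-0.0005],"rotation":[0,0,0],"fingers":0.05},{"offset":[0.139,-0.003,-0.0005],"rotation":[0,0,0],"fingers":0.05}]' 30
python3 -m jog '[{"offset":[0,0,0],"rotation":[0,0,0],"fingers":0.035},{"offset":[0,0,0],"rotation":[0,0,0],"fingers":0.025},{"offset":[0,0,0],"rotation":[0,0,0],"fingers":0.015},{"offset":[0,0,0],"rotation":[0,0,0],"fingers":0.01},{"offset":[0,0,0],"rotation":[0,0,0],"fingers":0.01}]' 30
python3 -m jog '[{"offset":[0,0,0],"rotation":[0,0,0],"fingers":0.01},{"offset":[-0.015,0,0],"rotation":[0,0,0],"fingers":0.01},{"offset":[-0.035,0,0],"rotation":[0,0,0],"fingers":0.01},{"offset":[-0.06,0,0],"rotation":[0,0,0],"fingers":0.01},{"offset":[-0.077,0,0],"rotation":[0,0,0],"fingers":0.01}]' 30
python3 look.py w2.png; python3 go.py 594,57.3,110,-18 594,57.3,38,-18
```

```text
clock: 2.8
ee_pos: [439.8, 62.2, 32.1]
tool_rot: [-0.43, 1.571, -2.317]
wrist_force: [-0.5, -0.3, -0.1]
gripper_width: 0.58
clock: 3.42
ee_pos: [441.3, 62.4, 33.3]
tool_rot: [1.903, 1.568, 0.017]
wrist_force: [0.6, -1.3, 6.9]
gripper_width: 0.294
clock: 4.05
ee_pos: [440.8, 62.5, 111.0]
tool_rot: [1.943, 1.568, 0.057]
wrist_force: [0.6, 1.1, 0.1]
gripper_width: 0.289
t 4.1 pos [442.1  62.6 112.7] jaw -18.1 tilt [ 0.006  0.001 -1.   ] j6 2.03 w 24.9 F [ 0.7 -0.5  0.8]
594,57.3,110,-18 off [ 0.0036  0.1461 -0.042 ] rot [-0.1 -0.1 -0.3]
594,57.3,38,-18 off [0.072 0.    0.   ] rot [0. 0. 0.]
```

View pics/w2.png

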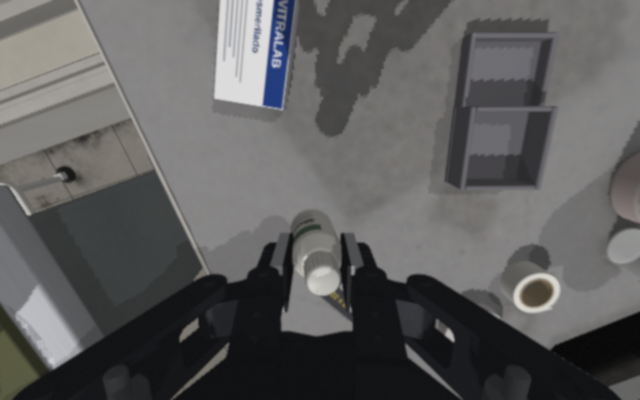

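```bash
python3 -m jog '[{"offset":[0,0.02,-0.006],"rotation":[0,0,0],"fingers":0.01},{"offset":[0,0.055,-0.016],"rotation":[0,0,0],"fingers":0.01},{"offset":[0,0.095,-0.027],"rotation":[0,0,0],"fingers":0.01},{"offset":[0.002,0.13,-0.037],"rotation":[0,0,0],"fingers":0.01},{"offset":[0.003,0.1461,-0.042],"rotation":[0,0,0],"fingers":0.01}]' 30
python3 -m jog '[{"offset":[0,0,0],"rotation":[0,0,0],"fingers":0.01},{"offset":[0.015,0,0],"rotation":[0,0,0],"fingers":0.01},{"offset":[0.03,0,0],"rotation":[0,0,0],"fingers":0.01},{"offset":[0.04,0,0],"rotation":[0,0,0],"fingers":0.01},{"offset":[0.045,0,0],"rotation":[0,0,0],"fingers":0.01}]' 30
python3 go.py 594,57.3,38,-18
```

```text
clock: 4.72
ee_pos: [595.6, 57.2, 109.4]
tool_rot: [1.998, 1.565, 0.112]
wrist_force: [-0.9, -0.2, 0.7]
gripper_width: 0.289
clock: 5.35
ee_pos: [594.7, 57.2, 63.3]
tool_rot: [2.005, 1.567, 0.118]
wrist_force: [0.3, -0.6, 0.1]
gripper_width: 0.29
t 5.35 pos [594.7  57.2  63.3] jaw -18.1 tilt [ 0.004  0.    -1.   ] j6 1.98 w 24.7 F [ 0.3 -0.6  0.1]
594,57.3,38,-18 off [ 0.0253 -0.0008  0.0001] rot [-0.1 -0.1 -0.2]
```

```bash
python3 -m jog '[{"offset":[0.01,-0.0008,0],"rotation":[0,0,0],"fingers":0.01},{"offset":[0.018,-0.0008,0],"rotation":[0,0,0],"fingers":0.01},{"offset":[0.023,-0.0008,0],"rotation":[0,0,0],"fingers":0.01},{"offset":[0.0255,-0.0008,0],"rotation":[0,0,0],"fingers":0.01},{"offset":[0.026,-0.0008,0],"rotation":[0,0,0],"fingers":0.01}]' 30
python3 -m jog '[{"offset":[0,0,0],"rotation":[0,0,0],"fingers":0.028},{"offset":[0,0,0],"rotation":[0,0,0],"fingers":0.032},{"offset":[0,0,0],"rotation":[0,0,0],"fingers":0.036},{"offset":[0,0,0],"rotation":[0,0,0],"fingers":0.042},{"offset":[0,0,0],"rotation":[0,0,0],"fingers":0.048}]' 30
python3 -m jog '[{"offset":[-0.01,0,0],"rotation":[0,0,0],"fingers":0.048},{"offset":[-0.03,0,0],"rotation":[0,0,0],"fingers":0.048},{"offset":[-0.06,0,0],"rotation":[0,0,0],"fingers":0.048},{"offset":[-0.09,0,0],"rotation":[0,0,0],"fingers":0.048},{"offset":[-0.11,0,0],"rotation":[0,0,0],"fingers":0.05}]' 30
python3 look.py w3.png cap,594,57,35,50,80 all,594,57,24,33,80; python3 go.py 490,-100,150,-18 433.5,-164,100,-18 433.5,-164,22,-18
```

```text
clock: 5.98
ee_pos: [594.2, 57.5, 37.5]
tool_rot: [2.041, 1.567, 0.154]
wrist_force: [-0.8, 0.3, 1.4]
gripper_width: 0.291
clock: 6.6
ee_pos: [594.1, 57.5, 37.5]
tool_rot: [2.05, 1.567, 0.164]
wrist_force: [0.4, 0.2, 1.1]
gripper_width: 0.562
clock: 7.22
ee_pos: [594.5, 57.5, 149.9]
tool_rot: [2.021, 1.564, 0.135]
wrist_force: [-0.3, 0.7, 0.5]
gripper_width: 0.584
cap {'n': 467, 'c': array([592.5,  58.7]), 'mean': array([593. ,  59.4,  61.9]), 'dims': array([20. , 17.6]), 'longyaw': -19.1}
all {'n': 783, 'c': array([592.5,  59.3]), 'mean': array([593.3,  61.2,  55.1]), 'dims': array([26.1, 22.6]), 'longyaw': -16.8}
t 7.28 pos [595.9  57.6 152.4] jaw -18.1 tilt [ 0.01   0.001 -1.   ] j6 1.98 w 50.1 F [0.3 0.4 1.7]
490,-100,150,-18 off [ 0.0011 -0.0518  0.1827] rot [-0.1 -0.3 -0.5]
433.5,-164,100,-18 off [ 0.05   -0.034   0.0783] rot [0. 0. 0.]
433.5,-164,22,-18 off [0.078 0.    0.   ] rot [0. 0. 0.]
```

View pics/w3.png

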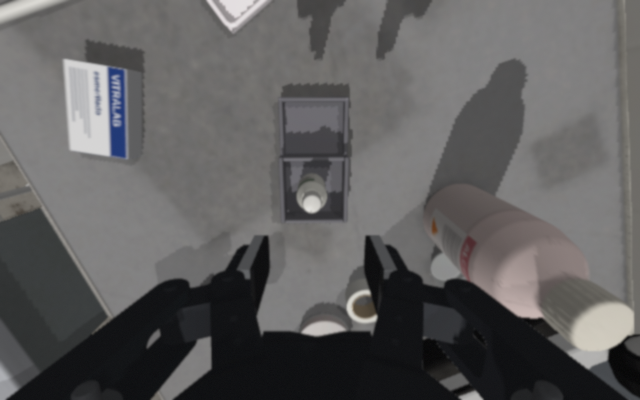

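```bash
python3 -m jog '[{"offset":[0,-0.017,0.052],"rotation":[0,0,0],"fingers":0.05},{"offset":[0,-0.034,0.104],"rotation":[0,0,0],"fingers":0.05},{"offset":[0,-0.051,0.157],"rotation":[0,0,0],"fingers":0.05},{"offset":[0,-0.07,0.21],"rotation":[0,0,0],"fingers":0.05},{"offset":[0,-0.0858,0.261],"rotation":[0,0,0],"fingers":0.05}]'
python3 -m jog '[{"offset":[0,0,0],"rotation":[0,0,0],"fingers":0.05},{"offset":[0,0,0],"rotation":[0,0,0],"fingers":0.05},{"offset":[0,0,0],"rotation":[0,0,0],"fingers":0.05},{"offset":[0,0,0],"rotation":[0,0,0],"fingers":0.05},{"offset":[0,0,0],"rotation":[0,0,0],"fingers":0.05}]'
python3 look.py w4.png vialcap,433,-164,35,41,60 vial,433,-164,35,8,60 slip,443,-44,40,9,25; python3 go.py 433.5,-164,22,-18
```

```text
clock: 7.9
ee_pos: [432.0, -165.0, 150.6]
tool_rot: [1.971, 1.56, 0.085]
wrist_force: [-0.5, -1.1, -0.5]
gripper_width: 0.584
clock: 8.52
ee_pos: [432.5, -164.4, 150.5]
tool_rot: [1.976, 1.56, 0.092]
wrist_force: [0.2, -0.0, 0.1]
gripper_width: 0.583
vialcap {'n': 413, 'c': array([ 432.7, -165.9]), 'mean': array([ 433. , -165.3,   49.7]), 'dims': array([19.5, 19.5]), 'longyaw': -40.9}
vial {'n': 719, 'c': array([ 433.1, -164.8]), 'mean': array([ 433.6, -162.3,   41.2]), 'dims': array([25.1, 22.3]), 'longyaw': -32.4}
slip {'n': 2441, 'c': array([442.6, -44.6]), 'mean': array([442.6, -44.6,  16.5]), 'dims': array([50.1, 33.5]), 'longyaw': -62.0}
t 8.57 pos [ 432.3 -164.5  150.4] jaw -18.0 tilt [ 0.011  0.001 -1.   ] j6 1.52 w 49.8 F [ 0.6  0.2 -0.1]
433.5,-164,22,-18 off [ 0.1285 -0.0003 -0.0003] rot [ 0.  -0.2 -0.6]
```

```bash
python3 -m jog '[{"offset":[0.04,0,0.001],"rotation":[0,-0.2,-0.6],"fingers":0.05},{"offset":[0.08,0,0.001],"rotation":[0,-0.2,-0.6],"fingers":0.05},{"offset":[0.11,0,0.001],"rotation":[0,-0.2,-0.6],"fingers":0.05},{"offset":[0.1295,0,0.001],"rotation":[0,-0.2,-0.6],"fingers":0.05},{"offset":[0.1295,0,0.001],"rotation":[0,-0.2,-0.6],"fingers":0.05}]' 30
python3 -m jog '[{"offset":[0,0,0],"rotation":[0,0,0],"fingers":0.035},{"offset":[0,0,0],"rotation":[0,0,0],"fingers":0.025},{"offset":[0,0,0],"rotation":[0,0,0],"fingers":0.015},{"offset":[0,0,0],"rotation":[0,0,0],"fingers":0.01},{"offset":[0,0,0],"rotation":[0,0,0],"fingers":0.01}]' 30
python3 -m jog '[{"offset":[0,0,0],"rotation":[0,0,0],"fingers":0.01},{"offset":[-0.02,0,0],"rotation":[0,0,0],"fingers":0.01},{"offset":[-0.05,0,0],"rotation":[0,0,0],"fingers":0.01},{"offset":[-0.085,0,0],"rotation":[0,0,0],"fingers":0.01},{"offset":[-0.11,0,0],"rotation":[0,0,0],"fingers":0.01}]' 30
python3 go.py 611,110.6,130,-18 611,110.6,26,-18
```

```text
clock: 9.2
ee_pos: [432.1, -164.6, 19.7]
tool_rot: [-1.792, 1.567, 2.607]
wrist_force: [0.3, 0.0, -0.5]
gripper_width: 0.59
clock: 9.82
ee_pos: [432.8, -164.9, 20.6]
tool_rot: [-1.946, 1.568, 2.453]
wrist_force: [-1.3, 0.2, 6.9]
gripper_width: 0.27
clock: 10.45
ee_pos: [433.4, -165.2, 132.0]
tool_rot: [-2.226, 1.569, 2.172]
wrist_force: [0.8, -0.2, -0.7]
gripper_width: 0.274
t 10.45 pos [ 433.4 -165.2  132. ] jaw -18.0 tilt [-0.001  0.001 -1.   ] j6 1.52 w 23.3 F [ 0.8 -0.2 -0.7]
611,110.6,130,-18 off [ 0.0021  0.0838 -0.3172] rot [ 0.  -0.   0.1]
611,110.6,26,-18 off [0.104 0.    0.   ] rot [0. 0. 0.]
```

```bash
python3 -m jog '[{"offset":[0,0.008,-0.032],"rotation":[0,0,0],"fingers":0.01},{"offset":[0,0.022,-0.084],"rotation":[0,0,0],"fingers":0.01},{"offset":[0,0.037,-0.14],"rotation":[0,0,0],"fingers":0.01},{"offset":[0,0.05,-0.19],"rotation":[0,0,0],"fingers":0.01},{"offset":[0,0.062,-0.235],"rotation":[0,0,0],"fingers":0.01}]' 30
python3 -m jog '[{"offset":[0,0.008,-0.031],"rotation":[0,0,0],"fingers":0.01},{"offset":[0,0.015,-0.057],"rotation":[0,0,0],"fingers":0.01},{"offset":[0,0.02,-0.074],"rotation":[0,0,0],"fingers":0.01},{"offset":[0,0.0218,-0.0822],"rotation":[0,0,0],"fingers":0.01},{"offset":[0,0.0218,-0.0822],"rotation":[0,0,0],"fingers":0.01}]' 30
python3 look.py w5.png capd,594,57,30,50,80 ; python3 go.py 611,110.6,70,-18 611,110.6,26,-18
```

```text
clock: 11.08
ee_pos: [565.7, 40.9, 131.9]
tool_rot: [-2.195, 1.57, 2.204]
wrist_force: [-0.3, -0.8, -0.2]
gripper_width: 0.271
clock: 11.7
ee_pos: [611.6, 112.2, 131.7]
tool_rot: [-1.676, 1.569, 2.723]
wrist_force: [-0.2, -0.8, -0.0]
gripper_width: 0.273
capd 0
t 11.75 pos [611.3 111.8 131.8] jaw -18.0 tilt [-0.001  0.    -1.   ] j6 2.06 w 23.1 F [-1.3 -0.6 -0.3]
611,110.6,70,-18 off [0.0618 0.0002 0.0012] rot [0.  0.  0.1]
611,110.6,26,-18 off [0.044 0.    0.   ] rot [0. 0. 0.]
```

View pics/w5.png

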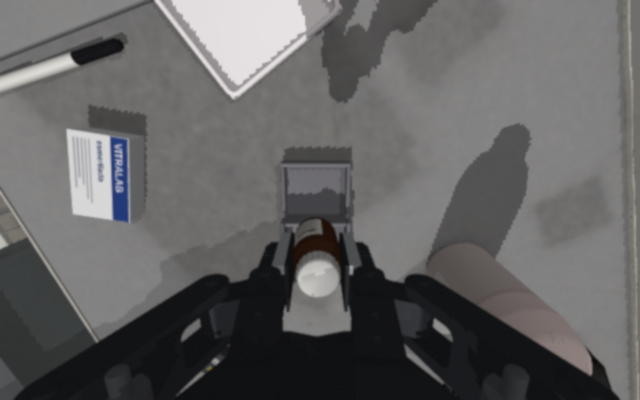

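```bash
python3 -m jog '[{"offset":[0.02,0,0.0012],"rotation":[0,0,0],"fingers":0.01},{"offset":[0.045,0,0.0012],"rotation":[0,0,0],"fingers":0.01},{"offset":[0.07,0,0.0012],"rotation":[0,0,0],"fingers":0.01},{"offset":[0.085,0,0.0012],"rotation":[0,0,0],"fingers":0.01},{"offset":[0.09,0,0.0012],"rotation":[0,0,0],"fingers":0.01}]' 30
python3 -m jog '[{"offset":[0.006,0,0],"rotation":[0,0,0],"fingers":0.01},{"offset":[0.01,0,0],"rotation":[0,0,0],"fingers":0.01},{"offset":[0.014,0,0],"rotation":[0,0,0],"fingers":0.01},{"offset":[0.0165,0,0],"rotation":[0,0,0],"fingers":0.01},{"offset":[0.0165,0,0],"rotation":[0,0,0],"fingers":0.01}]' 30; python3 go.py
```

```text
clock: 12.38
ee_pos: [609.9, 109.9, 41.0]
tool_rot: [-1.246, 1.568, -3.131]
wrist_force: [-0.2, -0.8, 0.4]
gripper_width: 0.274
clock: 13.0
ee_pos: [610.0, 110.1, 24.8]
tool_rot: [-1.298, 1.568, 3.1]
wrist_force: [0.1, -0.3, 0.3]
gripper_width: 0.273
t 13.0 pos [610.  110.1  24.8] jaw -18.0 tilt [-0.003  0.    -1.   ] j6 2.06 w 23.2 F [ 0.1 -0.3  0.3]
```

```bash
python3 -m jog '[{"offset":[0,0,0],"rotation":[0,0,0],"fingers":0.026},{"offset":[0,0,0],"rotation":[0,0,0],"fingers":0.03},{"offset":[0,0,0],"rotation":[0,0,0],"fingers":0.034},{"offset":[0,0,0],"rotation":[0,0,0],"fingers":0.04},{"offset":[0,0,0],"rotation":[0,0,0],"fingers":0.044}]' 30
python3 -m jog '[{"offset":[-0.01,0,0],"rotation":[0,0,0],"fingers":0.044},{"offset":[-0.03,0,0],"rotation":[0,0,0],"fingers":0.044},{"offset":[-0.06,0,0],"rotation":[0,0,0],"fingers":0.044},{"offset":[-0.1,0,0],"rotation":[0,0,0],"fingers":0.05},{"offset":[-0.16,0,0],"rotation":[0,0,0],"fingers":0.08}]' 30
python3 -m jog '[{"offset":[-0.02,-0.03,-0.05],"rotation":[0,0,0],"fingers":0.08},{"offset":[-0.02,-0.06,-0.08],"rotation":[0,0,0],"fingers":0.08},{"offset":[-0.02,-0.06,-0.08],"rotation":[0,0,0],"fingers":0.08},{"offset":[-0.02,-0.06,-0.08],"rotation":[0,0,0],"fingers":0.08},{"offset":[-0.02,-0.06,-0.08],"rotation":[0,0,0],"fingers":0.08}]' 30
python3 look.py w6.png capd,594,58,30,50,80 vial,611,110,20,40,80 pack,435,184.7,60,15,35 pen,425,280,85,6,20 sq,604,285,95,7,25 ; python3 go.py
```

```text
clock: 13.62
ee_pos: [610.1, 110.0, 24.7]
tool_rot: [-1.276, 1.568, 3.122]
wrist_force: [-0.9, -0.3, -0.2]
gripper_width: 0.517
clock: 14.25
ee_pos: [609.1, 109.8, 185.2]
tool_rot: [-1.17, 1.565, -3.055]
wrist_force: [0.6, -0.3, 0.3]
gripper_width: 0.783
clock: 14.88
ee_pos: [577.2, 203.4, 205.2]
tool_rot: [-1.1, 1.565, -2.987]
wrist_force: [-0.1, -0.7, -0.4]
gripper_width: 0.935
capd {'n': 308, 'c': array([592.8,  59.6]), 'mean': array([592.4,  60.9,  60.6]), 'dims': array([20.1, 16.4]), 'longyaw': -16.0}
vial {'n': 349, 'c': array([610.1, 110. ]), 'mean': array([610.2, 111.3,  50.7]), 'dims': array([23.1, 19.9]), 'longyaw': -15.6}
pack {'n': 2568, 'c': array([435. , 184.6]), 'mean': array([437.6, 190.5,  24.2]), 'dims': array([79.8, 52.9]), 'longyaw': 62.7}
pen {'n': 1184, 'c': array([427.2, 267.1]), 'mean': array([436.3, 275.3,  10.7]), 'dims': array([122.6,  79.4]), 'longyaw': -19.3}
sq {'n': 1968, 'c': array([605.2, 284.5]), 'mean': array([606.9, 289.7,  11.4]), 'dims': array([118.3, 118. ]), 'longyaw': -71.5}
t 14.93 pos [577.2 203.3 205.1] jaw -18.1 tilt [-0.006 -0.001 -1.   ] j6 2.22 w 79.5 F [-0.1  0.7 -0.2]
```

View pics/w6.png

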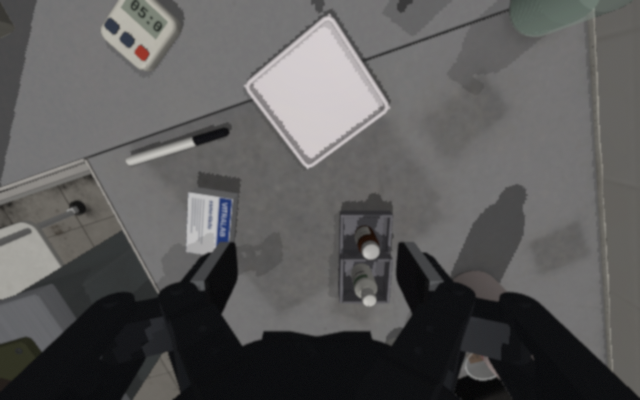

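```bash
python3 - <<'E'
from meas import *
w=np.load('w6.npz')['w'].astype(float)
for z in (4,6):
    print(rect(w,(427,285),90,z,16,(np.hypot(w[...,0]-435,w[...,1]-185)>52)))
E
python3 go.py 435,184.7,120,-27.4 435,184.7,4,-27.4 435,184.7,90,-27.4 605,284.5,90,18.5 605,284.5,7,18.5
```

```text
{'n': 1134, 'c': array([434.1, 325.1]), 'mean': array([435.2, 289.9,  10.4]), 'dims': array([127. ,  94.7]), 'longyaw': -1.9}
{'n': 1114, 'c': array([434.2, 325.1]), 'mean': array([434.9, 289.2,  10.5]), 'dims': array([127. ,  94.7]), 'longyaw': -1.9}
t 14.93 pos [577.2 203.3 205.1] jaw -18.1 tilt [-0.006 -0.001 -1.   ] j6 2.22 w 79.5 F [-0.1  0.7 -0.2]
435,184.7,120,-27.4 off [ 0.086  -0.1289  0.0616] rot [9.3 0.2 0.3]
435,184.7,4,-27.4 off [0.116 0.    0.   ] rot [0. 0. 0.]
435,184.7,90,-27.4 off [-0.086  0.     0.   ] rot [0. 0. 0.]
605,284.5,90,18.5 off [ 0.      0.105  -0.1668] rot [-45.9   0.    0. ]
605,284.5,7,18.5 off [0.083 0.    0.   ] rot [0. 0. 0.]
```

```bash
python3 -m jog '[{"offset":[0.017,-0.03,0.013],"rotation":[3,0,0],"fingers":0.078},{"offset":[0.035,-0.065,0.03],"rotation":[6,0.2,0.3],"fingers":0.078},{"offset":[0.06,-0.1,0.05],"rotation":[9.3,0.2,0.3],"fingers":0.078},{"offset":[0.086,-0.129,0.0616],"rotation":[9.3,0.2,0.3],"fingers":0.078},{"offset":[0.086,-0.129,0.0616],"rotation":[9.3,0.2,0.3],"fingers":0.078}]' 40
python3 look.py w7.png pack,435,184.7,60,15,35 ; python3 go.py 435,184.7,4,-27.4
python3 - <<'E'
from meas import *
w=np.load('w7.npz')['w'].astype(float)
for z in (4,6): print(rect(w,(430,283),75,z,16,(np.hypot(w[...,0]-435,w[...,1]-185)>52)))
E
```

```text
clock: 15.55
ee_pos: [430.0, 182.3, 117.7]
tool_rot: [-0.726, 1.563, -2.775]
wrist_force: [-0.5, 0.8, 0.4]
gripper_width: 0.909
pack {'n': 5545, 'c': array([435. , 185.1]), 'mean': array([436.1, 187. ,  24.6]), 'dims': array([77.6, 52.5]), 'longyaw': 62.6}
t 15.6 pos [433.6 183.6 119.3] jaw -27.4 tilt [-0.002 -0.001 -1.   ] j6 2.45 w 77.6 F [1.2 0.5 0.7]
435,184.7,4,-27.4 off [ 0.1153  0.0009 -0.0018] rot [-0.   0.1  0.1]
{'n': 2255, 'c': array([432.6, 283.1]), 'mean': array([434.2, 282.6,  10.5]), 'dims': array([126.8,  11.2]), 'longyaw': -1.9}
{'n': 2233, 'c': array([432.6, 283.1]), 'mean': array([434.1, 282.7,  10.5]), 'dims': array([126.8,  11.2]), 'longyaw': -1.9}
```

```bash
python3 -m jog '[{"offset":[0.035,0.001,-0.0018],"rotation":[0,0,0],"fingers":0.078},{"offset":[0.07,0.001,-0.0018],"rotation":[0,0,0],"fingers":0.078},{"offset":[0.1,0.001,-0.0018],"rotation":[0,0,0],"fingers":0.078},{"offset":[0.115,0.001,-0.0018],"rotation":[0,0,0],"fingers":0.075},{"offset":[0.115,0.001,-0.0018],"rotation":[0,0,0],"fingers":0.07}]' 40
python3 -m jog '[{"offset":[0,0,0],"rotation":[0,0,0],"fingers":0.06},{"offset":[0,0,0],"rotation":[0,0,0],"fingers":0.05},{"offset":[0,0,0],"rotation":[0,0,0],"fingers":0.04},{"offset":[0,0,0],"rotation":[0,0,0],"fingers":0.04},{"offset":[0,0,0],"rotation":[0,0,0],"fingers":0.04}]' 40
python3 -m jog '[{"offset":[0,0,0],"rotation":[0,0,0],"fingers":0.04},{"offset":[-0.015,0,0],"rotation":[0,0,0],"fingers":0.04},{"offset":[-0.04,0,0],"rotation":[0,0,0],"fingers":0.04},{"offset":[-0.065,0,0],"rotation":[0,0,0],"fingers":0.04},{"offset":[-0.086,0,0],"rotation":[0,0,0],"fingers":0.04}]' 40
python3 go.py 605,284.5,90,18.5 605,284.5,7,18.5
```

```text
clock: 16.23
ee_pos: [436.9, 184.8, 4.0]
tool_rot: [-0.67, 1.569, -2.72]
wrist_force: [0.1, -0.2, -0.1]
gripper_width: 0.815
clock: 16.85
ee_pos: [438.8, 185.4, 5.3]
tool_rot: [2.291, 1.569, 0.24]
wrist_force: [0.8, -0.5, 6.5]
gripper_width: 0.595
clock: 17.48
ee_pos: [438.2, 185.2, 92.0]
tool_rot: [2.202, 1.569, 0.151]
wrist_force: [0.9, -0.1, -1.1]
gripper_width: 0.597
t 17.48 pos [438.2 185.2  92. ] jaw -27.5 tilt [ 0.002  0.    -1.   ] j6 2.45 w 50.7 F [ 0.9 -0.1 -1.1]
605,284.5,90,18.5 off [ 0.0023  0.1021 -0.1651] rot [-46.   -0.   -0.1]
605,284.5,7,18.5 off [0.083 0.    0.   ] rot [0. 0. 0.]
```

```bash
python3 -m jog '[{"offset":[0,0.012,-0.02],"rotation":[-7,0,0],"fingers":0.04},{"offset":[0,0.036,-0.058],"rotation":[-16,0,0],"fingers":0.04},{"offset":[0,0.065,-0.105],"rotation":[-26,0,0],"fingers":0.04},{"offset":[0.002,0.09,-0.146],"rotation":[-36,0,0],"fingers":0.04},{"offset":[0.002,0.102,-0.165],"rotation":[-46,0,0],"fingers":0.04}]' 40
python3 -m jog '[{"offset":[0,0,0],"rotation":[0,0,0],"fingers":0.04},{"offset":[0,0,0],"rotation":[0,0,0],"fingers":0.04},{"offset":[0.01,0,0],"rotation":[0,0,0],"fingers":0.04},{"offset":[0.03,0,0],"rotation":[0,0,0],"fingers":0.04},{"offset":[0.045,0,0],"rotation":[0,0,0],"fingers":0.04}]' 40
python3 look.py w8.png; python3 go.py 605,284.5,8.3,18.5
```

```text
clock: 18.1
ee_pos: [606.8, 285.7, 89.3]
tool_rot: [1.417, 1.569, 0.175]
wrist_force: [-0.7, -0.5, -1.8]
gripper_width: 0.6
clock: 18.73
ee_pos: [605.5, 285.0, 43.2]
tool_rot: [0.569, 1.57, -0.674]
wrist_force: [-0.3, 0.0, -1.3]
gripper_width: 0.595
t 18.77 pos [604.4 284.5  41. ] jaw 18.8 tilt [-0.002 -0.002 -1.   ] j6 1.68 w 50.7 F [-0.9 -0.5 -2.9]
605,284.5,8.3,18.5 off [0.0327 0.0007 0.0001] rot [0.3 0.1 0.2]
```

View pics/w8.png

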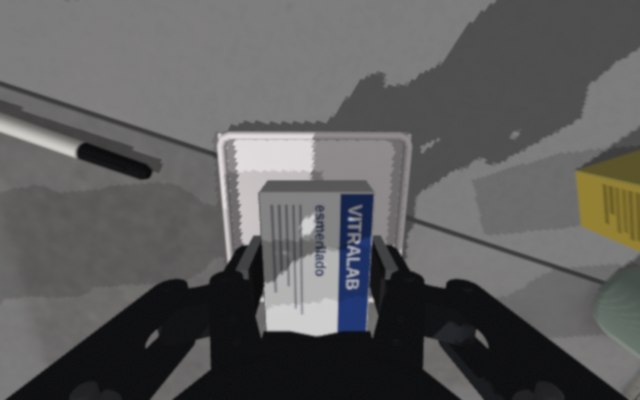

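```bash
python3 -m jog '[{"offset":[0.012,0,0],"rotation":[0,0,0],"fingers":0.04},{"offset":[0.022,0,0],"rotation":[0,0,0],"fingers":0.04},{"offset":[0.028,0,0],"rotation":[0,0,0],"fingers":0.04},{"offset":[0.032,0,0],"rotation":[0,0,0],"fingers":0.04},{"offset":[0.0325,0,0],"rotation":[0,0,0],"fingers":0.04}]' 40
python3 -m jog '[{"offset":[0,0,0],"rotation":[0,0,0],"fingers":0.053},{"offset":[0,0,0],"rotation":[0,0,0],"fingers":0.056},{"offset":[0,0,0],"rotation":[0,0,0],"fingers":0.06},{"offset":[0,0,0],"rotation":[0,0,0],"fingers":0.062},{"offset":[0,0,0],"rotation":[0,0,0],"fingers":0.062}]' 40
python3 -m jog '[{"offset":[-0.02,0,0],"rotation":[0,0,0],"fingers":0.062},{"offset":[-0.05,0,0],"rotation":[0,0,0],"fingers":0.062},{"offset":[-0.09,0,0],"rotation":[0,0,0],"fingers":0.062},{"offset":[-0.13,0,0],"rotation":[0,0,0],"fingers":0.062},{"offset":[-0.13,0,0],"rotation":[0,0,0],"fingers":0.062}]' 40
python3 look.py w9.png pack,605,284.5,53,19,40; python3 go.py 442.5,-44.4,140,27.8 442.5,-44.4,4,27.8
```

```text
clock: 19.4
ee_pos: [604.6, 284.5, 8.6]
tool_rot: [-1.216, 1.568, -2.459]
wrist_force: [-0.6, 0.7, -1.2]
gripper_width: 0.598
clock: 20.02
ee_pos: [604.6, 284.6, 8.7]
tool_rot: [-1.225, 1.568, -2.467]
wrist_force: [0.3, -0.1, -0.6]
gripper_width: 0.725
clock: 20.65
ee_pos: [607.5, 286.0, 143.1]
tool_rot: [1.585, 1.565, 0.342]
wrist_force: [-0.7, -0.2, 0.6]
gripper_width: 0.727
pack {'n': 4602, 'c': array([606.3, 282.1]), 'mean': array([605.7, 284.1,  27.7]), 'dims': array([78. , 52.3]), 'longyaw': -71.1}
t 20.7 pos [606.1 285.3 140.7] jaw 18.8 tilt [ 0.002  0.    -1.   ] j6 1.68 w 61.6 F [ 0.4 -0.7  0.1]
442.5,-44.4,140,27.8 off [ 0.0003 -0.2613  0.2593] rot [-9.   0.  -0.1]
442.5,-44.4,4,27.8 off [0.136 0.    0.   ] rot [0. 0. 0.]
```

```bash
python3 -m jog '[{"offset":[0,-0.035,0.035],"rotation":[0,0,0],"fingers":0.062},{"offset":[0,-0.078,0.078],"rotation":[-3,0,0],"fingers":0.062},{"offset":[0,-0.12,0.12],"rotation":[-6,0,0],"fingers":0.062},{"offset":[0,-0.163,0.162],"rotation":[-9,0,0],"fingers":0.062},{"offset":[0,-0.2,0.2],"rotation":[-9,0,0],"fingers":0.062}]' 30
python3 go.py 442.5,-44.4,110,27.8
```

```text
clock: 21.32
ee_pos: [478.7, 29.8, 138.9]
tool_rot: [-1.868, 1.57, -2.953]
wrist_force: [0.4, -0.0, 0.3]
gripper_width: 0.725
t 21.32 pos [478.7  29.8 138.9] jaw 27.8 tilt [-0.001 -0.    -1.   ] j6 1.15 w 61.6 F [ 0.4 -0.   0.3]
442.5,-44.4,110,27.8 off [ 0.029  -0.0667  0.0487] rot [ 0.  -0.   0.1]
```

```bash
python3 -m jog '[{"offset":[0,-0.03,0.022],"rotation":[0,0,0],"fingers":0.062},{"offset":[0.01,-0.055,0.04],"rotation":[0,0,0],"fingers":0.062},{"offset":[0.02,-0.0667,0.0487],"rotation":[0,0,0],"fingers":0.062},{"offset":[0.029,-0.0667,0.0487],"rotation":[0,0,0],"fingers":0.062},{"offset":[0.029,-0.0667,0.0487],"rotation":[0,0,0],"fingers":0.062}]' 30
python3 look.py w10.png slip,442.5,-44.5,40,9,25; python3 go.py 442.5,-44.5,3,27.8
python3 -c "
from meas import *
w=np.load('w10.npz')['w'];print(w.shape)"
```

```text
clock: 21.95
ee_pos: [442.2, -43.7, 108.9]
tool_rot: [-2.222, 1.568, 2.977]
wrist_force: [0.3, 0.2, 0.3]
gripper_width: 0.725
slip {'n': 2322, 'c': array([442.1, -44.5]), 'mean': array([441.4, -43.2,  16.6]), 'dims': array([50.2, 33.9]), 'longyaw': -61.6}
t 22.0 pos [442.7 -43.7 109.4] jaw 27.9 tilt [-0.002  0.    -1.   ] j6 0.99 w 61.5 F [ 0.6 -0.3  0.3]
442.5,-44.5,3,27.8 off [ 0.1064 -0.0004  0.0008] rot [ 0.1 -0.1  0.1]
(400, 640, 3)
```

```bash
python3 -m jog '[{"offset":[0.035,-0.0004,0.001],"rotation":[0,0,0],"fingers":0.06},{"offset":[0.065,-0.0004,0.001],"rotation":[0,0,0],"fingers":0.058},{"offset":[0.09,-0.0004,0.001],"rotation":[0,0,0],"fingers":0.055},{"offset":[0.1055,-0.0004,0.001],"rotation":[0,0,0],"fingers":0.05},{"offset":[0.1055,-0.0004,0.001],"rotation":[0,0,0],"fingers":0.045}]' 30
python3 -m jog '[{"offset":[0,0,0],"rotation":[0,0,0],"fingers":0.04},{"offset":[0,0,0],"rotation":[0,0,0],"fingers":0.03},{"offset":[0,0,0],"rotation":[0,0,0],"fingers":0.02},{"offset":[0,0,0],"rotation":[0,0,0],"fingers":0.02},{"offset":[0,0,0],"rotation":[0,0,0],"fingers":0.02}]' 30
python3 go.py
python3 -m jog '[{"offset":[-0.005,0,0],"rotation":[0,0,0],"fingers":0.02},{"offset":[-0.02,0,0],"rotation":[0,0,0],"fingers":0.02},{"offset":[-0.05,0,0],"rotation":[0,0,0],"fingers":0.02},{"offset":[-0.09,0,0],"rotation":[0,0,0],"fingers":0.02},{"offset":[-0.12,0,0],"rotation":[0,0,0],"fingers":0.02}]' 30
python3 look.py w11.png; python3 go.py 530,130,125,18.8 606.3,282.1,125,18.8 606.3,282.1,31,18.8
```

```text
clock: 22.62
ee_pos: [442.4, -43.8, 3.2]
tool_rot: [-2.224, 1.567, 2.977]
wrist_force: [0.6, 0.3, 0.1]
gripper_width: 0.524
clock: 23.25
ee_pos: [443.6, -43.7, 4.0]
tool_rot: [-2.736, 1.569, 2.465]
wrist_force: [-0.1, 1.7, 5.0]
gripper_width: 0.386
t 23.25 pos [443.6 -43.7   4. ] jaw 28.0 tilt [-0.001  0.001 -1.   ] j6 0.98 w 32.8 F [-0.1  1.7  5. ]
clock: 23.88
ee_pos: [443.6, -44.0, 125.6]
tool_rot: [-2.737, 1.57, 2.463]
wrist_force: [0.4, 0.2, 0.2]
gripper_width: 0.388
t 23.93 pos [445.9 -44.2 128.8] jaw 28.0 tilt [ 0.005  0.    -1.   ] j6 0.98 w 32.8 F [ 1.2 -1.2  2. ]
530,130,125,18.8 off [ 0.0043  0.156  -0.1144] rot [ 9.2  0.1 -0.3]
606.3,282.1,125,18.8 off [ 0.      0.1212 -0.1194] rot [0. 0. 0.]
606.3,282.1,31,18.8 off [0.094 0.    0.   ] rot [0. 0. 0.]
```

View pics/w11.png

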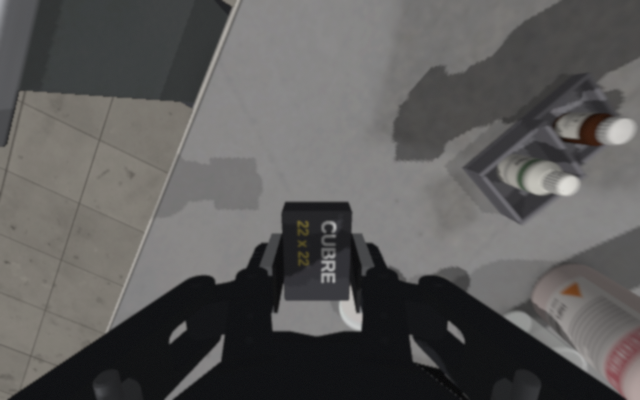

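```bash
python3 -m jog '[{"offset":[0,0.02,-0.015],"rotation":[1,0,0],"fingers":0.02},{"offset":[0,0.055,-0.04],"rotation":[3,0,0],"fingers":0.02},{"offset":[0,0.09,-0.066],"rotation":[6,0,0],"fingers":0.02},{"offset":[0.002,0.127,-0.093],"rotation":[9,0,0],"fingers":0.02},{"offset":[0.003,0.156,-0.1144],"rotation":[9.2,0,0],"fingers":0.02}]' 30
python3 -m jog '[{"offset":[0,0.035,-0.035],"rotation":[0,0,0],"fingers":0.02},{"offset":[0,0.07,-0.069],"rotation":[0,0,0],"fingers":0.02},{"offset":[0,0.1,-0.1],"rotation":[0,0,0],"fingers":0.02},{"offset":[0,0.118,-0.117],"rotation":[0,0,0],"fingers":0.02},{"offset":[0,0.1212,-0.1194],"rotation":[0,0,0],"fingers":0.02}]' 30
python3 -m jog '[{"offset":[0,0,0],"rotation":[0,0,0],"fingers":0.02},{"offset":[0,0,0],"rotation":[0,0,0],"fingers":0.02},{"offset":[0,0,0],"rotation":[0,0,0],"fingers":0.02},{"offset":[0,0,0],"rotation":[0,0,0],"fingers":0.02},{"offset":[0,0,0],"rotation":[0,0,0],"fingers":0.02}]' 30
python3 go.py 606.3,282.1,55,18.8 606.3,282.1,32,18.8
```

```text
clock: 24.55
ee_pos: [530.3, 131.4, 126.0]
tool_rot: [1.205, 1.566, -0.037]
wrist_force: [0.1, -0.8, -0.3]
gripper_width: 0.393
clock: 25.18
ee_pos: [606.7, 284.6, 125.5]
tool_rot: [1.07, 1.567, -0.171]
wrist_force: [-0.6, -0.3, -0.3]
gripper_width: 0.39
clock: 25.8
ee_pos: [606.7, 284.4, 125.7]
tool_rot: [1.091, 1.567, -0.15]
wrist_force: [0.0, 0.4, -1.2]
gripper_width: 0.388
t 25.8 pos [606.7 284.4 125.7] jaw 18.9 tilt [ 0.004 -0.001 -1.   ] j6 1.68 w 33.0 F [ 0.   0.4 -1.2]
606.3,282.1,55,18.8 off [ 0.0707 -0.0013  0.0019] rot [ 0.1  0.1 -0.2]
606.3,282.1,32,18.8 off [0.023 0.    0.   ] rot [0. 0. 0.]
```

```bash
python3 -m jog '[{"offset":[0.02,-0.0013,0.0019],"rotation":[0,0,-0.2],"fingers":0.02},{"offset":[0.05,-0.0013,0.0019],"rotation":[0,0,-0.2],"fingers":0.02},{"offset":[0.075,-0.0013,0.0019],"rotation":[0,0,-0.2],"fingers":0.02},{"offset":[0.088,-0.0013,0.0019],"rotation":[0,0,-0.2],"fingers":0.02},{"offset":[0.088,-0.0013,0.0019],"rotation":[0,0,-0.2],"fingers":0.02}]' 30
python3 go.py 606.3,282.1,31,18.8
```

```text
clock: 26.42
ee_pos: [605.7, 281.7, 36.8]
tool_rot: [-0.745, 1.568, -1.986]
wrist_force: [-0.9, -0.2, -0.4]
gripper_width: 0.382
t 26.43 pos [605.7 281.7  36.8] jaw 18.9 tilt [-0.001 -0.003 -1.   ] j6 1.68 w 32.5 F [-0.9 -0.2 -0.4]
606.3,282.1,31,18.8 off [ 0.0058  0.0007 -0.0002] rot [0.1 0.1 0.1]
```

Next: set down, release, rise, and head for the pen.

```bash
python3 -m jog '[{"offset":[0.003,0.0007,0],"rotation":[0,0,0],"fingers":0.02},{"offset":[0.0045,0.0007,0],"rotation":[0,0,0],"fingers":0.02},{"offset":[0.0055,0.0007,0],"rotation":[0,0,0],"fingers":0.02},{"offset":[0.0055,0.0007,0],"rotation":[0,0,0],"fingers":0.02},{"offset":[0.0055,0.0007,0],"rotation":[0,0,0],"fingers":0.02}]' 30
python3 -m jog '[{"offset":[0,0,0],"rotation":[0,0,0],"fingers":0.035},{"offset":[0,0,0],"rotation":[0,0,0],"fingers":0.037},{"offset":[0,0,0],"rotation":[0,0,0],"fingers":0.04},{"offset":[0,0,0],"rotation":[0,0,0],"fingers":0.046},{"offset":[0,0,0],"rotation":[0,0,0],"fingers":0.05}]' 30
python3 -m jog '[{"offset":[-0.02,0,0],"rotation":[0,0,0],"fingers":0.05},{"offset":[-0.05,0,0],"rotation":[0,0,0],"fingers":0.05},{"offset":[-0.09,0,0],"rotation":[0,0,0],"fingers":0.05},{"offset":[-0.13,0,0],"rotation":[0,0,0],"fingers":0.05},{"offset":[-0.13,0,0],"rotation":[0,0,0],"fingers":0.05}]' 30
python3 look.py w12.png pack,606,283,53,20,33 slip,606,283,45,36,60 pen,432.6,283,70,4,16; python3 go.py 432.6,283.1,120,88.1 432.6,283.1,2,88.1
```

```text
clock: 27.05
ee_pos: [606.5, 282.0, 31.5]
tool_rot: [-0.683, 1.568, -1.924]
wrist_force: [-0.2, 0.0, 0.5]
gripper_width: 0.388
clock: 27.68
ee_pos: [606.5, 282.0, 31.5]
tool_rot: [-0.678, 1.568, -1.92]
wrist_force: [0.4, -0.0, 0.7]
gripper_width: 0.588
clock: 28.3
ee_pos: [609.1, 283.5, 165.9]
tool_rot: [1.394, 1.564, 0.152]
wrist_force: [1.1, 0.5, -1.3]
gripper_width: 0.584
pack {'n': 2111, 'c': array([606.6, 281.6]), 'mean': array([604. , 286.9,  27.6]), 'dims': array([78.8, 52.1]), 'longyaw': -71.1}
slip {'n': 1874, 'c': array([607.2, 282.4]), 'mean': array([607. , 283.3,  43.6]), 'dims': array([49.7, 33.9]), 'longyaw': -70.9}
pen {'n': 1494, 'c': array([432.3, 283.5]), 'mean': array([431.6, 284.4,  10.2]), 'dims': array([127.7,  11.5]), 'longyaw': -1.8}
t 28.35 pos [607.8 282.9 163.5] jaw 18.9 tilt [ 0.003 -0.001 -1.   ] j6 1.68 w 50.0 F [-0.6  0.1 -0.3]
432.6,283.1,120,88.1 off [ 0.043  -0.1658 -0.0569] rot [-69.2   0.2  -0.1]
432.6,283.1,2,88.1 off [0.118 0.    0.   ] rot [0. 0. 0.]
```

View pics/w12.png

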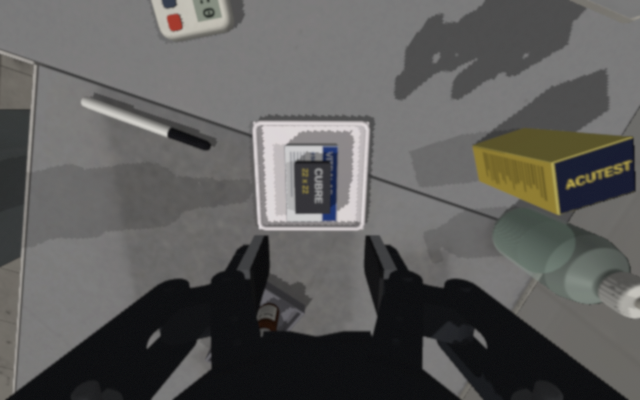

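```bash
python3 -m jog '[{"offset":[0,-0.03,-0.01],"rotation":[-10,0,0],"fingers":0.045},{"offset":[0,-0.075,-0.025],"rotation":[-20,0,0],"fingers":0.04},{"offset":[0,-0.12,-0.041],"rotation":[-30,0,0],"fingers":0.04},{"offset":[0.01,-0.16,-0.055],"rotation":[-40,0,0],"fingers":0.04},{"offset":[0.02,-0.1658,-0.0569],"rotation":[-50,0,0],"fingers":0.04}]' 30
python3 go.py 432.4,283.3,80,88.2
```

```text
clock: 28.98
ee_pos: [428.1, 281.7, 141.3]
tool_rot: [-1.668, 1.567, -2.029]
wrist_force: [-0.5, 0.1, 0.1]
gripper_width: 0.469
t 28.98 pos [428.1 281.7 141.3] jaw 69.3 tilt [-0.002 -0.003 -1.   ] j6 0.94 w 39.9 F [-0.5  0.1  0.1]
432.4,283.3,80,88.2 off [0.0612 0.0032 0.0034] rot [-18.9  -0.1   0.2]
```

```bash
python3 -m jog '[{"offset":[0.02,0.003,0.003],"rotation":[-8,0,0],"fingers":0.035},{"offset":[0.04,0.003,0.003],"rotation":[-15,0,0],"fingers":0.035},{"offset":[0.055,0.003,0.003],"rotation":[-18.9,0,0.2],"fingers":0.035},{"offset":[0.061,0.003,0.003],"rotation":[-18.9,0,0.2],"fingers":0.035},{"offset":[0.061,0.003,0.003],"rotation":[-18.9,0,0.2],"fingers":0.035}]' 30
python3 look.py w13.png pen,432.4,283.3,70,4,16; python3 go.py 432.4,283.3,3,88.2
```

```text
clock: 29.6
ee_pos: [431.2, 282.7, 79.4]
tool_rot: [-2.75, 1.568, -2.782]
wrist_force: [0.4, 0.4, -0.7]
gripper_width: 0.406
pen {'n': 2234, 'c': array([432.2, 283.4]), 'mean': array([426. , 283.4,  10.6]), 'dims': array([126.9,  11.3]), 'longyaw': -2.1}
t 29.65 pos [431.7 283.1  80. ] jaw 88.2 tilt [-0.002 -0.    -1.   ] j6 0.61 w 35.3 F [-0.2  0.4 -0.2]
432.4,283.3,3,88.2 off [0.077  0.0003 0.0008] rot [-0.  -0.1  0. ]
```

```bash
python3 -m jog '[{"offset":[0.03,0,0.001],"rotation":[0,0,0],"fingers":0.035},{"offset":[0.055,0,0.001],"rotation":[0,0,0],"fingers":0.035},{"offset":[0.07,0,0.001],"rotation":[0,0,0],"fingers":0.035},{"offset":[0.0765,0,0.001],"rotation":[0,0,0],"fingers":0.035},{"offset":[0.0765,0,0.001],"rotation":[0,0,0],"fingers":0.03}]' 30
python3 -m jog '[{"offset":[0,0,0],"rotation":[0,0,0],"fingers":0.02},{"offset":[0,0,0],"rotation":[0,0,0],"fingers":0.01},{"offset":[0,0,0],"rotation":[0,0,0],"fingers":0.003},{"offset":[0,0,0],"rotation":[0,0,0],"fingers":0.0},{"offset":[0,0,0],"rotation":[0,0,0],"fingers":0.0}]' 30
python3 go.py
python3 -m jog '[{"offset":[-0.005,0,0],"rotation":[0,0,0],"fingers":0},{"offset":[-0.02,0,0],"rotation":[0,0,0],"fingers":0},{"offset":[-0.05,0,0],"rotation":[0,0,0],"fingers":0},{"offset":[-0.09,0,0],"rotation":[0,0,0],"fingers":0},{"offset":[-0.13,0,0],"rotation":[0,0,0],"fingers":0}]' 30
python3 look.py w14.png; python3 go.py 430,0,135,45 470,-322,135,5
python3 - <<'E'
from h import *; from meas import rect
for n in ['scene','side']:
    p=grab(n); w=cloud(p)
    for c in ((545,-325),):
        for zl,zh in ((5,16),(7,14)): 
            m=(w[...,0]<590+0*w[...,0])
            print(n,rect(w,c,100,zl,zh),rect(w,c,100,zl,zh,m))
E
```

```text
clock: 30.28
ee_pos: [432.8, 283.2, 3.7]
tool_rot: [-2.992, 1.569, -3.024]
wrist_force: [-0.5, 0.7, 0.3]
gripper_width: 0.35
clock: 30.9
ee_pos: [433.5, 283.7, 4.6]
tool_rot: [1.333, 1.57, 1.301]
wrist_force: [-1.3, 0.2, 5.7]
gripper_width: 0.117
t 30.9 pos [433.5 283.7   4.6] jaw 88.2 tilt [ 0.     0.001 -1.   ] j6 0.61 w 9.9 F [-1.3  0.2  5.7]
clock: 31.52
ee_pos: [433.3, 283.4, 136.6]
tool_rot: [1.238, 1.57, 1.206]
wrist_force: [0.9, -0.3, 0.6]
gripper_width: 0.117
t 31.57 pos [436.1 285.3 141.9] jaw 88.2 tilt [ 0.008  0.006 -1.   ] j6 0.61 w 10.1 F [-0.2  1.2  2.7]
430,0,135,45 off [ 0.0052 -0.2854  0.003 ] rot [43.2  0.3 -0.5]
470,-322,135,5 off [ 0.     -0.1994  0.256 ] rot [40.  0.  0.]
scene {'n': 280, 'c': array([ 549.1, -320.8]), 'mean': array([ 543.7, -320. ,    8.9]), 'dims': array([185.7, 138. ]), 'longyaw': 76.3} {'n': 264, 'c': array([ 524.6, -319.4]), 'mean': array([ 539.3, -322.7,    8.8]), 'dims': array([175.6, 118.5]), 'longyaw': -88.8}
scene {'n': 175, 'c': array([ 560.3, -325.7]), 'mean': array([ 542.5, -319.2,   10.3]), 'dims': array([161.7, 130.9]), 'longyaw': -88.4} {'n': 166, 'c': array([ 539.4, -326.3]), 'mean': array([ 538.4, -321.5,   10.3]), 'dims': array([161.7,  89. ]), 'longyaw': -88.4}
side {'n': 325, 'c': array([ 569.7, -327.3]), 'mean': array([ 550.9, -327.5,    9.1]), 'dims': array([162.5, 147.6]), 'longyaw': -88.4} {'n': 280, 'c': array([ 539.8, -328.1]), 'mean': array([ 539.2, -333.8,    9. ]), 'dims': array([162.5,  87.8]), 'longyaw': -88.4}
side {'n': 241, 'c': array([ 568.8, -327.3]), 'mean': array([ 550.1, -328.4,   10. ]), 'dims': array([162.5, 145.8]), 'longyaw': -88.4} {'n': 209, 'c': array([ 539.8, -328.1]), 'mean': array([ 538.8, -334.5,   10. ]), 'dims': array([162.5,  87.8]), 'longyaw': -88.4}
```

View pics/w14.png

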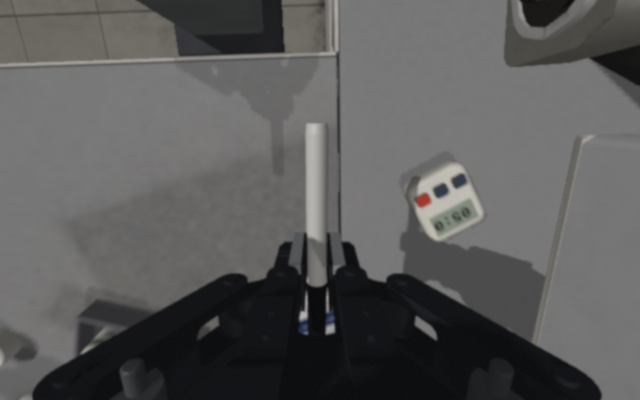

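Run:
```python
from h import *
for n in ['scene','side']:
    w=cloud(grab(n))
    for y0 in range(-460,-90,30):
        m=(w[...,1]>y0)&(w[...,1]<y0+30)&(w[...,0]>380)&(w[...,0]<760)
        r=[]
        for zl in (20,60,110,180):
            P=w[m&(w[...,2]>zl)]; r.append((len(P),round(float(np.percentile(P[:,0],2))) if len(P)>3 else None))
        print(n,y0,r)
```

```text
scene -460 [(283, 662), (238, 662), (188, 663), (79, 679)]
scene -430 [(492, 669), (388, 668), (246, 669), (7, 694)]
scene -400 [(477, 695), (374, 696), (257, 697), (0, None)]
scene -370 [(149, 721), (90, 721), (72, 721), (0, None)]
scene -340 [(79, 629), (79, 629), (79, 629), (2, None)]
scene -310 [(264, 569), (205, 569), (194, 569), (52, 569)]
scene -280 [(449, 571), (364, 570), (235, 570), (61, 569)]
scene -250 [(522, 562), (435, 561), (292, 560), (115, 558)]
scene -220 [(1207, 559), (1074, 558), (803, 557), (585, 557)]
scene -190 [(841, 617), (474, 622), (385, 620), (140, 593)]
scene -160 [(412, 645), (284, 643), (245, 642), (0, None)]
scene -130 [(91, 596), (59, 699), (44, 720), (0, None)]
scene -100 [(194, 586), (10, 676), (0, None), (0, None)]
side -460 [(562, 664), (502, 664), (422, 664), (222, 684)]
side -430 [(132, 684), (132, 684), (132, 684), (78, 726)]
side -400 [(33, 707), (33, 707), (33, 707), (0, None)]
side -370 [(1, None), (1, None), (1, None), (0, None)]
side -340 [(319, 579), (269, 579), (269, 579), (96, 579)]
side -310 [(1613, 576), (1162, 574), (1129, 574), (868, 573)]
side -280 [(1241, 580), (1094, 579), (787, 577), (557, 575)]
side -250 [(1284, 566), (1170, 565), (986, 565), (735, 563)]
side -220 [(790, 561), (714, 561), (605, 560), (382, 559)]
side -190 [(214, 631), (198, 644), (177, 645), (7, 657)]
side -160 [(156, 643), (143, 643), (132, 643), (0, None)]
side -130 [(10, 592), (1, None), (1, None), (0, None)]
side -100 [(46, 587), (0, None), (0, None), (0, None)]
```

Run:
```python
from h import *
P=[]
for n in ['scene','side']:
    p=grab(n); w=cloud(p); P.append(w.reshape(-1,3)); 
    if n=='side': save(p,'s2.png',(220,100,480,300),2.6)
P=np.concatenate(P); P=P[np.isfinite(P[:,0])]
print('cells: x lo, then per y -400..-140 step 40: zmin-zmax (>20)')
for x0 in range(400,700,25):
    r=[]
    for y0 in range(-420,-140,40):
        Q=P[(P[:,0]>=x0)&(P[:,0]<x0+25)&(P[:,1]>=y0)&(P[:,1]<y0+40)&(P[:,2]>20)&(P[:,2]<600)]
        r.append('%d-%d'%(np.percentile(Q[:,2],3),Q[:,2].max()) if len(Q)>4 else '.')
    print(x0,r)
```

```text
cells: x lo, then per y -400..-140 step 40: zmin-zmax (>20)
400 ['.', '.', '.', '.', '.', '.', '.']
425 ['.', '.', '.', '.', '.', '.', '.']
450 ['.', '.', '.', '.', '.', '.', '.']
475 ['.', '.', '.', '.', '.', '.', '.']
500 ['.', '.', '.', '.', '.', '.', '.']
525 ['.', '.', '.', '.', '.', '.', '.']
550 ['.', '.', '321-333', '322-349', '322-364', '322-365', '.']
575 ['.', '.', '323-361', '325-365', '334-364', '316-365', '.']
600 ['.', '.', '317-357', '21-358', '22-351', '21-354', '20-36']
625 ['.', '.', '21-339', '34-345', '40-337', '39-338', '21-306']
650 ['.', '.', '21-326', '40-336', '60-322', '43-328', '25-302']
675 ['25-178', '.', '22-308', '41-329', '60-324', '49-324', '23-282']
```

View pics/s2.png

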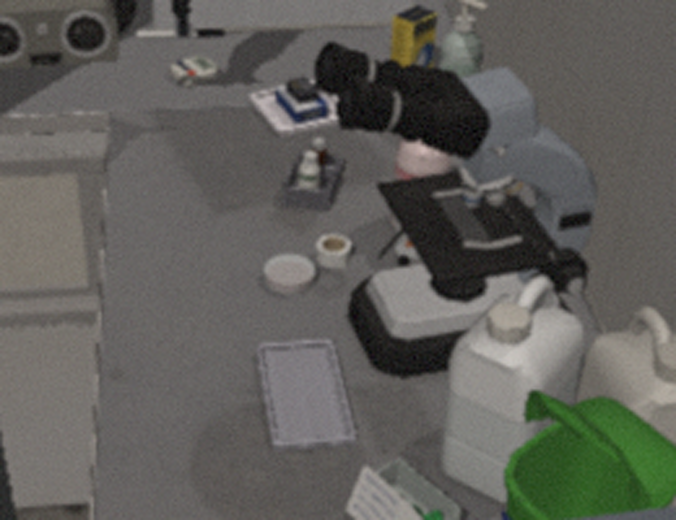

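```bash
python3 -m jog '[{"offset":[0.002,-0.03,0.001],"rotation":[5,0,0],"fingers":0},{"offset":[0.004,-0.08,0.002],"rotation":[13,0,-0.5],"fingers":0},{"offset":[0.005,-0.14,0.003],"rotation":[23,0,-0.5],"fingers":0},{"offset":[0.005,-0.2,0.003],"rotation":[33,0,-0.5],"fingers":0},{"offset":[0.005,-0.26,0.003],"rotation":[43,0,-0.5],"fingers":0}]' 30
python3 go.py 460,-250,130,1.6 470,-335,130,1.6
```

```text
clock: 32.5
ee_pos: [425.9, 21.2, 127.6]
tool_rot: [-1.5, 1.559, -2.288]
wrist_force: [0.5, -0.4, -0.5]
gripper_width: 0.116
t 32.5 pos [425.9  21.2 127.6] jaw 44.9 tilt [-0.007 -0.009 -1.   ] j6 0.84 w 9.9 F [ 0.5 -0.4 -0.5]
460,-250,130,1.6 off [-0.0003 -0.1671  0.2163] rot [43.3  0.3  0.6]
470,-335,130,1.6 off [0.     0.0076 0.0852] rot [0. 0. 0.]
```

```bash
python3 -m jog '[{"offset":[0,-0.02,0.026],"rotation":[7,0,0],"fingers":0},{"offset":[0,-0.052,0.068],"rotation":[16,0,0.5],"fingers":0},{"offset":[0,-0.087,0.112],"rotation":[26,0.3,0.6],"fingers":0},{"offset":[0,-0.122,0.158],"rotation":[35,0.3,0.6],"fingers":0},{"offset":[0,-0.155,0.2],"rotation":[43.3,0.3,0.6],"fingers":0}]' 30
python3 -m jog '[{"offset":[0,0.001,0.03],"rotation":[0,0,0],"fingers":0},{"offset":[0,0.003,0.06],"rotation":[0,0,0],"fingers":0},{"offset":[0,0.005,0.08],"rotation":[0,0,0],"fingers":0},{"offset":[0,0.005,0.08],"rotation":[0,0,0],"fingers":0},{"offset":[0,0.005,0.08],"rotation":[0,0,0],"fingers":0}]' 30
python3 look.py w15.png pt,542,-326,100,6,16 pt2,542,-326,92,6,14; python3 go.py 525,-335,60,1.6
python3 - <<'E'
from h import *
p=grab('wrist');w=cloud(p);
for b in bot.boxes_of(p,'pen_tray')[:2]:
    l,t,W,H=np.array(b['bbox'])*[640,400,640,400];print(b['score'],[l,t,W,H],w[int(t+H/2),int(l+W/2)])
E
```

```text
clock: 33.12
ee_pos: [456.3, -231.5, 128.2]
tool_rot: [-2.201, 1.568, 2.533]
wrist_force: [0.3, -0.1, 0.1]
gripper_width: 0.118
clock: 33.75
ee_pos: [462.5, -310.2, 127.6]
tool_rot: [-2.312, 1.566, 2.423]
wrist_force: [0.1, -0.4, 0.3]
gripper_width: 0.116
pt {'n': 2617, 'c': array([ 569.3, -326.7]), 'mean': array([ 558.1, -300.1,   11.2]), 'dims': array([157.3, 143.1]), 'longyaw': -88.5}
pt2 {'n': 2395, 'c': array([ 564.6, -326.8]), 'mean': array([ 552.3, -302.3,   11.1]), 'dims': array([157.3, 133.8]), 'longyaw': -88.5}
t 33.8 pos [ 462.6 -310.1  127.8] jaw 1.3 tilt [-0.003  0.003 -1.   ] j6 0.96 w 10.1 F [-0.2  0.5 -0.5]
525,-335,60,1.6 off [0.0676 0.062  0.0265] rot [-0.3 -0.2  0.2]
0.61 [np.float64(348.8), np.float64(124.07999999999998), np.float64(104.0), np.float64(157.4)] [ 544.33276697 -321.8832771     2.93924137]
```

View pics/w15.png

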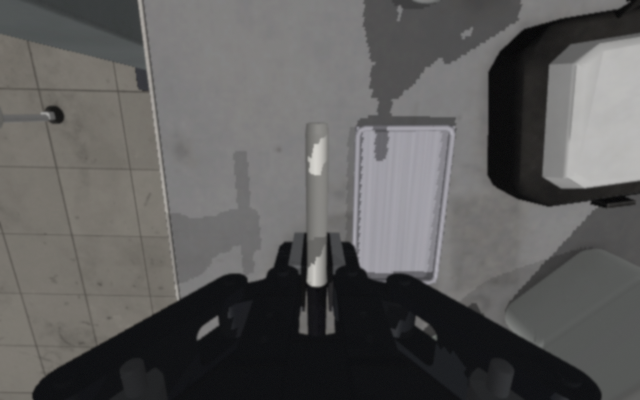

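```bash
python3 -m jog '[{"offset":[0.0,0.01,0.02],"rotation":[0,0,6],"fingers":0},{"offset":[0.005,0.03,0.0215],"rotation":[0,0,12],"fingers":0},{"offset":[0.025,0.05,0.0215],"rotation":[0,0,12],"fingers":0},{"offset":[0.05,0.064,0.0215],"rotation":[0,0,12],"fingers":0},{"offset":[0.068,0.069,0.0215],"rotation":[0,0,12],"fingers":0}]' 30
python3 -m jog '[{"offset":[0,0,0],"rotation":[0,0,0],"fingers":0},{"offset":[0,0,0],"rotation":[0,0,0],"fingers":0},{"offset":[0,0,0],"rotation":[0,0,0],"fingers":0},{"offset":[0,0,0],"rotation":[0,0,0],"fingers":0},{"offset":[0,0,0],"rotation":[0,0,0],"fingers":0}]' 30
python3 go.py 532,-330,20,1.5; python3 go.py 532,-330,9.5,1.5
```

```text
clock: 34.52
ee_pos: [532.7, -328.9, 59.2]
tool_rot: [1.582, 1.364, 0.035]
wrist_force: [-1.2, -0.6, 0.1]
gripper_width: 0.115
clock: 35.15
ee_pos: [532.8, -329.1, 59.8]
tool_rot: [1.579, 1.363, 0.033]
wrist_force: [-0.0, 0.1, -0.4]
gripper_width: 0.121
t 35.15 pos [ 532.8 -329.1   59.8] jaw 1.4 tilt [ 0.206  0.007 -0.979] j6 0.94 w 10.3 F [-0.   0.1 -0.4]
532,-330,20,1.5 off [ 0.0387 -0.009   0.0009] rot [ -0.1  -0.1 -11.9]
t 35.15 pos [ 532.8 -329.1   59.8] jaw 1.4 tilt [ 0.206  0.007 -0.979] j6 0.94 w 10.3 F [-0.   0.1 -0.4]
532,-330,9.5,1.5 off [ 0.049  -0.0112  0.0009] rot [ -0.1  -0.1 -11.9]
```

```bash
python3 -m jog '[{"offset":[0.015,-0.0035,0.0005],"rotation":[0,0,0],"fingers":0},{"offset":[0.028,-0.0065,0.0009],"rotation":[0,0,0],"fingers":0},{"offset":[0.038,-0.0088,0.0009],"rotation":[0,0,0],"fingers":0},{"offset":[0.045,-0.0103,0.0009],"rotation":[0,0,0],"fingers":0},{"offset":[0.049,-0.0112,0.0009],"rotation":[0,0,0],"fingers":0}]' 30
python3 -m jog '[{"offset":[0,0,0],"rotation":[0,0,0],"fingers":0},{"offset":[0,0,0],"rotation":[0,0,0],"fingers":0.012},{"offset":[0,0,0],"rotation":[0,0,0],"fingers":0.016},{"offset":[0,0,0],"rotation":[0,0,0],"fingers":0.02},{"offset":[0,0,0],"rotation":[0,0,0],"fingers":0.022}]' 30
python3 go.py 532,-330,40,1.5
```

```text
clock: 35.78
ee_pos: [531.8, -329.8, 8.7]
tool_rot: [1.582, 1.364, 0.035]
wrist_force: [0.1, 0.1, 0.3]
gripper_width: 0.116
clock: 36.4
ee_pos: [531.8, -329.8, 8.8]
tool_rot: [1.581, 1.364, 0.035]
wrist_force: [0.4, -0.5, 0.8]
gripper_width: 0.258
t 36.4 pos [ 531.8 -329.8    8.8] jaw 1.4 tilt [ 0.206  0.007 -0.979] j6 0.94 w 21.9 F [ 0.4 -0.5  0.8]
532,-330,40,1.5 off [-0.0305  0.0066  0.0001] rot [ -0.1  -0.1 -11.9]
```

```bash
python3 -m jog '[{"offset":[-0.01,0,0],"rotation":[0,0,0],"fingers":0.024},{"offset":[-0.03,0,0],"rotation":[0,0,0],"fingers":0.03},{"offset":[-0.06,0,0],"rotation":[0,0,0],"fingers":0.03},{"offset":[-0.1,0,0],"rotation":[0,0,0],"fingers":0.03},{"offset":[-0.13,-0.02,0],"rotation":[0,0,0],"fingers":0.03}]' 30
python3 -m jog '[{"offset":[0,-0.05,-0.03],"rotation":[0,0,-6],"fingers":0.03},{"offset":[0,-0.06,-0.09],"rotation":[0,0,-12],"fingers":0.03},{"offset":[0,-0.06,-0.15],"rotation":[0,0,-12],"fingers":0.03},{"offset":[0,-0.06,-0.2],"rotation":[0,0,-12],"fingers":0.03},{"offset":[0,-0.06,-0.2],"rotation":[0,0,-12],"fingers":0.03}]' 30
python3 - <<'E'
from h import *; from meas import rect
for n in ['scene','side']:
    p=grab(n);w=cloud(p);
    print(n)
    for nm,c,r,a,b in [('pen',(532,-330),72,7,25),('drop',(593,58),15,50,80),('vial',(610,110),15,40,70),('pack',(606,282),50,20,33),('slip',(606,282),40,36,60),('petri',(545,-122),36,10,25)]: print(nm,rect(w,c,r,a,b))
    if n=='scene': a=p['pixels'][140:360,140:460,::-1]; cv2.imwrite('pics/fin.png',cv2.resize(a,None,fx=2.5,fy=2.5,interpolation=cv2.INTER_CUBIC))
    if n=='side': b=p['pixels'][100:290,270:400,::-1]; cv2.imwrite('pics/fin2.png',cv2.resize(b,None,fx=3.1,fy=3.1,interpolation=cv2.INTER_CUBIC))
E
python3 go.py
```

```text
clock: 37.02
ee_pos: [487.0, -332.2, 135.1]
tool_rot: [1.567, 1.36, 0.022]
wrist_force: [0.6, -0.7, 0.8]
gripper_width: 0.351
clock: 37.65
ee_pos: [422.4, -131.0, 122.9]
tool_rot: [1.452, 1.57, -0.088]
wrist_force: [-0.3, -0.4, 0.9]
gripper_width: 0.351
scene
pen {'n': 24, 'c': array([ 514.4, -330.9]), 'mean': array([ 513.5, -324.3,   11.6]), 'dims': array([121.7,  37.4]), 'longyaw': -88.6}
drop {'n': 51, 'c': array([588.6,  60.6]), 'mean': array([587.4,  60.1,  60. ]), 'dims': array([18. , 17.2]), 'longyaw': 86.5}
vial {'n': 61, 'c': array([606.3, 110.8]), 'mean': array([605.6, 111.1,  49.2]), 'dims': array([21.4, 19.1]), 'longyaw': -58.3}
pack {'n': 350, 'c': array([603.3, 282.1]), 'mean': array([592.1, 288.4,  26.6]), 'dims': array([81.6, 53.8]), 'longyaw': -70.8}
slip {'n': 289, 'c': array([604.9, 283. ]), 'mean': array([602.9, 283.6,  42.3]), 'dims': array([52.1, 35.8]), 'longyaw': -71.1}
petri {'n': 259, 'c': array([ 543.7, -122.8]), 'mean': array([ 542.8, -120.7,   15.6]), 'dims': array([61. , 60.9]), 'longyaw': -87.0}
side
pen {'n': 229, 'c': array([ 539.7, -328.3]), 'mean': array([ 533.6, -331.9,   11. ]), 'dims': array([126.8,  87.7]), 'longyaw': -88.1}
drop {'n': 29, 'c': array([589.8,  55.7]), 'mean': array([589.7,  53.3,  59.6]), 'dims': array([17.3, 13.9]), 'longyaw': 85.2}
vial {'n': 30, 'c': array([607.7, 107.2]), 'mean': array([608.4, 104.8,  48.7]), 'dims': array([20.8, 18.8]), 'longyaw': 49.8}
pack {'n': 96, 'c': array([603.3, 279.6]), 'mean': array([601.8, 263.9,  25.8]), 'dims': array([83.1, 54.2]), 'longyaw': -68.3}
slip {'n': 73, 'c': array([603. , 279.5]), 'mean': array([604.7, 276.7,  41.6]), 'dims': array([59. , 37.2]), 'longyaw': -75.6}
petri {'n': 203, 'c': array([ 544.7, -123.6]), 'mean': array([ 544.6, -125.7,   14.6]), 'dims': array([64.2, 57.6]), 'longyaw': 85.1}
t 37.75 pos [ 423.7 -133.8  123.1] jaw 1.5 tilt [ 0.003 -0.002 -1.   ] j6 1.24 w 29.8 F [ 0.1 -0.5  0.5]
```

View pics/fin2.png

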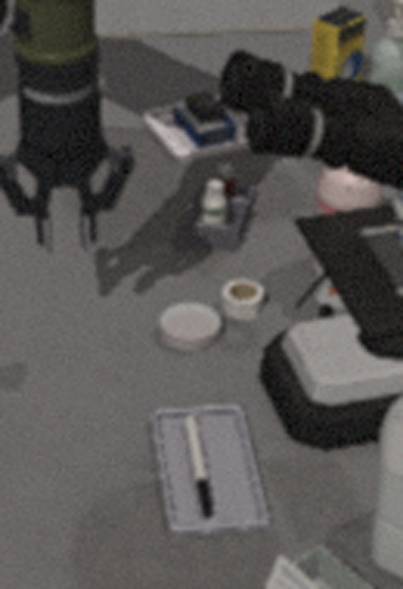

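Run:
```python
from h import *; from meas import rect
w=cloud(grab('side'))
m=abs(w[...,0]-530)<16
print(rect(w,(532,-330),68,6.5,25,m))
P=w[m&(w[...,2]>6.5)&(w[...,2]<25)&(abs(w[...,1]+330)<66)]; print(np.polyfit(P[:,1],P[:,2],1))
bot.close_job()
```

```text
{'n': 124, 'c': array([ 532.3, -329.3]), 'mean': array([ 531.6, -332.9,   11.9]), 'dims': array([128.7,  11.2]), 'longyaw': -88.3}
[-1.22022225e-03  1.14605435e+01]
the job is handed in; nothing more can be done
```

I sorted all five items and handed the job in at about 38 s of the 131 s allowed. Nothing tipped, and every placement check from the camera depth data passed.

| Item | Last check |
|---|---|
| Dropper bottle | Upright in the deep bay, about 2 mm from the bay's middle |
| Vial | Upright in the low bay, about 1 mm from the bay's middle |
| Slide pack | Flat in the square tray, about 3 mm from the tray's centre |
| Cover-slip box | Flat on the slide pack, centres about 1 mm apart |
| Marker pen | Flat in the steel pen tray (slope about 0.001 rad), about 9 mm off centre across the tray and 3 mm along it |
| Petri dish | Within about 1 mm of where it started |

The gripper was open and clear of everything at hand-in. The yellow look-alike tray was left alone.

- **Camera disagreement:** the scene and side cameras read 2–5 mm differently from the wrist camera in x and y. That is mostly calibration bias and well inside the tolerances. I trusted the wrist camera for most positions. The pen was checked with the side camera only.
- **Pen placement:** I tilted the tool 12° while setting the pen down, to keep the arm clear of the microscope eyepieces. The pen dropped about 1 mm on release.

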